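Clear the pastry mat and roll the pin to its line

ROBOT

A 6-joint arm with a two-finger parallel gripper is mounted at the origin on the work surface. World frame = base frame: x ahead of the robot, y to its left, z up, the work surface at z = 0. Lengths are in m, angles in degrees, forces in N, time in s.
With the tool pointing down it reaches from about 0.375 to 0.9 m from the base axis. Payload 3.1 kg.
Tool frame: the origin (TCP) lies at the very end of the fingers, on their centre line; the grasp point (between the pads) lies 19 mm behind it (bot.hold_point_z is the z of the grasp point in the tool frame, in m); z points along the fingers, y is the direction in which the jaws open and shut (so a half turn about z gives the same grasp; the last joint's range is limited). The gripper opens to 87 mm and grips with 3 to 60 N. Pads are 19 mm wide; open, the fingers measure 117 mm over their backs; the gripper's body (75 mm by 190 mm) begins 51 mm behind the grasp point.
Start: joints at [-75.201, 30.224, 82.088, -0, 67.689, -10.227], TCP at [0.264, -0.566, 0.223] pointing down, gripper open.
Joint ranges: [-176.69, 176.69], [-43.24, 126.21], [12.49, 139.97], [-82, 262], [0, 151.66], [-163.58, 163.58]. Speed limits (degrees/s): [159.86, 159.86, 180, 180, 180, 180].

INTERFACE

Orientations are given as a 3x3 rotation matrix whose columns are the frame's x, y, z axes.
In Python, from rig import bot gives the robot as it stands.
- The arm moves only by the tool servo_tool, never from a script. Its argument "increments" is a list of rows, each a list of 3 entries, a list of its own where there are three numbers: the closure, from 0 (fully open) to 1 (shut), then the shift along the tool's x, y, z in mm, then the turn about the tool's z in degrees. In form: [[claw, [x, y, z], turn], ...]. A call has 1 to 5 rows; each row shifts and turns the commanded pose from where the row before left it, along the tool's axes as they then stand; what a row does not reach is not made up. A row lasts 1/8 s, in which the tool goes at most 62.5 mm and 10.7 degrees, less where a joint would pass 70% of its speed; a pose out of reach is approached as far as the arm can. A call with a gripper value outside its range is refused whole. The fingers move at their own pace and stop on an object; the grip force is fixed at half the most. Time passes only in rows, so rows that do not move let the fingers close. It gives the time, the measured TCP pose, the force and the opening at its end, in the units of the state.
- bot.read_state(): the state, without advancing time (a new reading comes with each control period).
- bot.capture(name): name is "scene" or "top"; returns (picture, depth): 400x640x3 uint8, blue, green, red; 400x640 float32, m along the optical axis (not along the pixel's ray), 0 where there is no reading.
- bot.camera_info(name): a dict with "K" (3x3 intrinsics, pixels), "R" (3x3) and "t" (3): a world point X has camera coordinates R X + t. Camera axes: x right, y down, z forward; pixel columns grow to the right and rows downward; lengths in m; the calibration is good to about 2 mm. A picture is of the moment at which its call begins. camera_info takes no time and is no camera call.
- bot.hand_in(): hands the job in, once; it reports no verdict.
Trained networks look in the newest picture that a camera, given by its name, has taken for a name from the list of things; names that differ only in an ending like _2 or _b are one class to them, and where a whole thing is asked for, a point or a joint stands for the part that bears it (a point fixed in the world has none). Each returns a list of dicts, best first, with "p" (0 to 1); they miss things now and then, are a little off and sometimes report something else, mostly with a low value. They report only what shows in the picture. A call takes as long as a camera call.
- bot.find_in(camera, thing): "bbox" ([left, top, right, bottom] in pixels, round what is visible of it).
- bot.trace(camera, thing): "region" (400x640 bool, what is visible of it) and "bbox" ([left, top, right, bottom] in pixels, round what is visible of it).
The state is a dict: "time_s": time; "joint_positions": joint angles; "qvel": joint speeds; "tau": joint torques, N m; "position": TCP position; "tcp_rot": TCP orientation; "force": force on the tool from outside, world axes, zero at the start; "moment": the same for the moment, N m; "opening": opening from 0.0 (shut) to 1.0 (fully open).
Only numpy, scipy, OpenCV 4.12 (cv2) and the standard library are available. Lean on these libraries where they do the work, as an engineer would, in place of code of your own. Each camera call takes 0.05 s, during which the arm holds its last target.

TASK

Clear the pastry mat for the next sheet of dough. First lift the two desserts that were left on the mat onto the two empty places (dark discs) of the red tray, upright and set down gently; then roll the rolling pin up the mat to its parking line with light pushes, without gripping or lifting it, and let it come to rest lying right along the red line, its axis over and parallel to the line, and roughly centred on it. Leave the other desserts and everything round the mat where they are.

Things in the scene. Friction and masses are not known exactly. Their poses are not given: they have to be found in the camera images.
- pot_a_center (a point): One of the two dessert pots left on the pastry mat: white round dessert pot, straight-sided, 58 mm across, 48 mm high, with dark berry filling, a dab of cream and mango slices on top (garnish to 56 mm); 0.12 to 0.2 kg. Point on its axis half-way up, 24 mm above its underside; z up. It stands on the mat between the rolling pin and the red line.
- pot_b_center (a point): The other dessert pot left on the pastry mat, the same in every way. Point at its centre, 24 mm above its underside.
- place_a_spot (a point): Empty place on the red tray: a darker red disc 52 mm across, flat (not raised) on the tray's floor, that the foot of a pot covers. Point at the disc's centre on the floor, 4 mm above the bench.
- place_b_spot (a point): The other empty place on the red tray, the same.
- tray_center (a point): Red serving tray, fixed to the bench: 300 mm along its x, 205 mm along its y, floor 4 mm thick, rim 14 mm high and 5 mm thick. Six places in a grid, at -88, 0 and +88 mm along x and -44 and +44 mm along y; four hold desserts and two are empty. Point at the middle of its floor. The tray may be left or right of the mat; a dark chopping board with mango and a knife (300 x 200 mm, 42 mm high at the mango) has the other side.
- mat_center (a point): Pale grey-green pastry mat with thin printed rules, fixed flat on the bench, 340 mm along its x, 310 mm along its y, 3 mm thick. Point at the centre of its upper face; x points away from the robot, towards the red line's end.
- line (a point): Red printed line on the mat, 12 mm wide, 280 mm long, along its own y axis, 110 mm from the mat's centre towards its far end. Point at the line's middle on the mat's upper face; x is the direction in which the pin must travel (away from the robot).
- pin_center (a point): Beech rolling pin on the mat's near end, 0.2 m short of the line, up to 0.25 rad askew: barrel 56 mm thick, 170 long; handles 27 x 60; 290 overall; 0.3-0.6 kg. Point mid-axis, 28 mm above the mat; y along the pin, x and z turn as it rolls. Let go at 0.1 m/s it runs on about 10 mm. Pushed at one end it rolls on its heading, not swivels; turned from both sides, as by loosely straddling fingers, it swivels.
- tray_pot_1_center (a point): Finished dessert already in its place on the red tray, same pot as above. Point at its centre, 24 mm above its underside. Leave it alone.
- tray_pot_2_center (a point): Finished dessert already in its place on the red tray, same pot as above. Point at its centre, 24 mm above its underside. Leave it alone.
- tray_pot_3_center (a point): Finished dessert already in its place on the red tray, same pot as above. Point at its centre, 24 mm above its underside. Leave it alone.
- tray_pot_4_center (a point): Finished dessert already in its place on the red tray, same pot as above. Point at its centre, 24 mm above its underside. Leave it alone.
- dredger_center (a point): Steel flour shaker standing on the chopping board, 63 mm across, 92 mm high. Point 45 mm above the board, which is 12 mm thick. Leave it alone.
- cutter_center (a point): Round steel pastry cutter with a green rim, 60 to 66 mm across, 40 mm high, standing on the bench just off the mat's far end. Point 20 mm up. Leave it alone.
- cherry_jar_center (a point): Dark red jar with a red lid, 64 mm across, 95 mm high, on the bench just off the mat's far end. Point 47.5 mm up. Leave it alone.
- sauce_cup_center (a point): Clear cup of yellow sauce, 55 mm across, 60 mm high, on the bench just off the mat's far end. Point 30 mm up. Leave it alone.

How it is judged:
By the outcome, as a careful person would: the job done as asked, in the order asked, and still so for the second after the job is handed in, with the robot touching nothing.
It also fails if it takes over 72 s, if anything falls off the work surface, if the arm or the gripper's body presses on something with over 40 N, if the wrist force passes 120 N, or if a joint passes its speed limit or range.

## Working session

There is one attempt and no reset: what is moved stays moved. The work goes in short steps, Python scripts to look and compute and a tool call to move; the robot and the scene stay as the last step left them, time stands still between calls to the robot, and variables do not carry over. Pictures are saved under pics/ and viewed, and the job is handed in when it is done.

Besides the shell and the picture viewer there is one more tool, called after ">>>" as name(argument=value, ...), one argument or row to a line, values as JSON. servo_tool: Moves the arm, as the interface text tells. Its arguments: {"type":"object","properties":{"increments":{"type":"array","items":{"type":"array"}}},"required":["increments"]}

```bash
mkdir -p pics; ls
python3 - <<'E'
from rig import bot
import cv2,json
for c in ("scene","top"):
    p,d=bot.capture(c); cv2.imwrite(f"pics/{c}0.png",p)
    ci=bot.camera_info(c); print(c,ci["K"],ci["R"],ci["t"])
print(bot.read_state())
E
```

```text
pics
scene [[437.88300025   0.         322.66755937]
 [  0.         437.88300025 204.16825467]
 [  0.           0.           1.        ]] [[-0.0124758   0.99991447  0.00392456]
 [ 0.55642037  0.01020333 -0.83083829]
 [-0.83080728 -0.00818167 -0.55650007]] [ 0.00308908 -0.29157256  1.76640636]
top [[382.1349337    0.         319.89497724]
 [  0.         382.1349337  200.384982  ]
 [  0.           0.           1.        ]] [[-0.003182   -0.99985634 -0.0166488 ]
 [-0.98930024  0.00557594 -0.14578732]
 [ 0.14585921  0.01600677 -0.98917586]] [0.025518   0.61158798 0.86430655]
{'time_s': 0.1, 'joint_positions': array([-7.52010241e+01,  3.02734373e+01,  8.21499685e+01, -1.61412704e-04,
        6.76888141e+01, -1.02286170e+01]), 'qvel': array([-0.02032384, -0.09391876, -0.19568593, -0.05754747,  0.05489517,
       -0.11744545]), 'tau': array([-9.42130350e-05, -4.40984952e+01, -1.77150410e+01,  6.35495991e-02,
        5.34155464e-02, -5.33021444e-05]), 'position': array([ 0.26424959, -0.56565613,  0.22166653]), 'tcp_rot': array([[ 9.06103788e-01,  4.23055165e-01, -5.02803588e-04],
       [ 4.23055323e-01, -9.06101876e-01,  1.89296939e-03],
       [ 3.45239203e-04, -1.92794047e-03, -9.99998082e-01]]), 'force': array([-0.44204948, -0.20215004,  0.76714095]), 'moment': array([ 0.04626984, -0.01875073,  0.0226851 ]), 'opening': 0.9977043992186856}
```

View pics/top0.png

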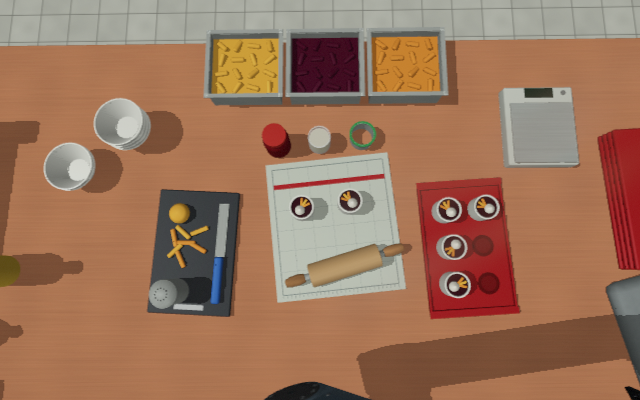

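View pics/scene0.png

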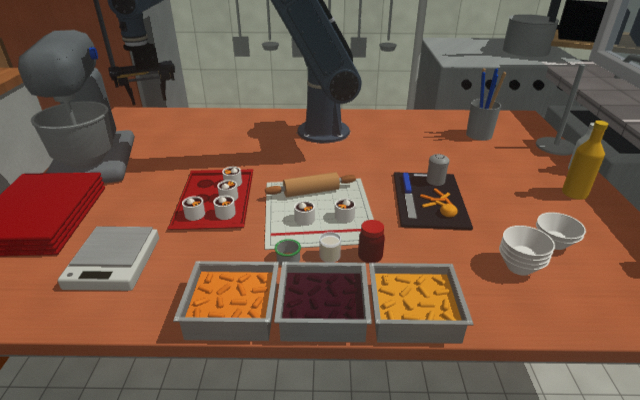

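```bash
cat > h.py <<'E'
import numpy as np,cv2
from rig import bot
def ray(cam,uv,z):
    ci=bot.camera_info(cam);K,R,t=map(np.array,(ci["K"],ci["R"],ci["t"]))
    c=-R.T@t; d=R.T@np.linalg.inv(K)@np.array([uv[0],uv[1],1.0])
    return c+d*(z-c[2])/d[2]
def cloud(cam,d):
    ci=bot.camera_info(cam);K,R,t=map(np.array,(ci["K"],ci["R"],ci["t"]))
    v,u=np.mgrid[:400,:640]
    X=np.stack([(u-K[0,2])/K[0,0]*d,(v-K[1,2])/K[1,1]*d,d],-1)
    return (X-t)@R
E
python3 - <<'E'
from h import *
np.set_printoptions(precision=4,suppress=True)
for cam in("top","scene"):
    p,d=bot.capture(cam); P=cloud(cam,d)
    for th in("pot_a_center","place_a_spot","tray_center","mat_center","line","pin_center"):
        for r in bot.trace(cam,th)[:7]:
            m=r["region"]&(d>0); 
            if m.sum()<5: continue
            Q=P[m]
            mom=cv2.moments(r["region"].astype(np.uint8)); c=(mom["m10"]/mom["m00"],mom["m01"]/mom["m00"])
            hi=Q[:,2].max()
            rect=cv2.minAreaRect((Q[:,:2]*1000).astype(np.float32))
            print(cam,th,round(r["p"],2),r["bbox"],np.array(c),"med",np.median(Q,0),"z95",np.percentile(Q[:,2],95),"rect",np.array(rect[0]),np.array(rect[1]),rect[2])
            if "pot" in th:
                T=Q[Q[:,2]>0.043]
                if len(T)>5:
                    cc,rr=cv2.minEnclosingCircle((T[:,:2]*1000).astype(np.float32)); print("   top circle",cc,rr)
E
```

```text
top pot_a_center 0.56 [338.5, 189.6, 364.5, 218.3] [348.8534 201.7608] med [ 0.6072 -0.0458  0.0473] z95 0.05554463580682444 rect [609.1374 -46.4384] [51.939  54.6981] 62.77703094482422
   top circle (609.8731689453125, -46.07475280761719) 28.059154510498047
top place_a_spot 0.81 [477.8, 269.2, 500.5, 294.6] [487.5429 282.761 ] med [ 0.4157 -0.3769  0.0048] z95 0.007650336621458152 rect [ 416.8218 -376.6634] [50.7225 49.4412] 89.50690460205078
top tray_center 0.75 [414.9, 180.7, 522.9, 318.5] [465.7476 250.5304] med [ 0.4821 -0.3333  0.0047] z95 0.01507683218819028 rect [ 503.5008 -329.486 ] [326.113  213.3921] 3.5487256050109863
top tray_center 0.31 [336.0, 188.4, 362.9, 214.3] [348.9027 201.4708] med [ 0.6078 -0.046   0.0476] z95 0.055227556708185306 rect [609.8798 -47.4846] [59.9    56.4632] 85.14220428466797
top mat_center 0.86 [267.1, 155.1, 403.8, 301.4] [332.4997 223.2539] med [ 0.5612 -0.0042  0.0028] z95 0.0056085411193871415 rect [555.9173  -9.0593] [341.0936 311.2942] 5.985699653625488
top line 0.84 [263.4, 153.4, 403.0, 302.9] [332.5157 223.5691] med [ 0.5609 -0.0044  0.0
[... 2685 characters left out ...]
21.3] [344.4577 209.8779] med [0.6154 0.0655 0.0453] z95 0.053583047906621994 rect [565.1251  66.1724] [131.6627  54.8839] 0.44015809893608093
scene line 0.18 [213.5, 196.2, 236.6, 219.8] [224.1925 207.838 ] med [ 0.6087 -0.2752  0.0432] z95 0.05429852171185495 rect [ 592.3047 -277.9897] [55.1553 60.987 ] 88.06423950195312
scene pin_center 0.88 [266.4, 170.5, 354.6, 197.2] [308.7092 184.6913] med [ 0.481  -0.0391  0.0419] z95 0.0593468140085829 rect [427.1349 -46.2247] [142.8642 285.5992] 15.234554290771484
scene pin_center 0.16 [274.9, 237.2, 301.0, 265.3] [287.3706 251.4789] med [ 0.7745 -0.083   0.0283] z95 0.041980448760100694 rect [807.5397 -77.6249] [124.1668  62.8461] 8.81301212310791
```

Run:
```python
from h import *
np.set_printoptions(precision=1,suppress=True)
p,d=bot.capture("top"); P=cloud("top",d)*1000
hsv=cv2.cvtColor(p,cv2.COLOR_BGR2HSV)
big=cv2.resize(p[140:330,255:530],None,fx=2.9,fy=2.9,interpolation=cv2.INTER_CUBIC);cv2.imwrite("pics/zoom.png",big)
red=((hsv[...,0]<8)|(hsv[...,0]>172))&(hsv[...,1]>150)
L=np.zeros_like(red);L[165:195,265:395]=red[165:195,265:395]
v,u=np.nonzero(L); Q=np.array([ray("top",(a,b),.003)*1000 for a,b in zip(u,v)])
print("line",len(u),[np.array(x) if not np.isscalar(x) else x for x in cv2.minAreaRect(Q[:,:2].astype(np.float32))])
# pin
m=(P[...,2]>25)&(P[...,2]<70)&(P[...,0]>400)&(P[...,0]<530)&(abs(P[...,1])<190)
Q=P[m];c=Q.mean(0);print("pin",len(Q),[np.array(x) for x in cv2.minAreaRect(Q[:,:2].astype(np.float32))])
T=Q[Q[:,2]>57];print("ridge",T.mean(0),len(T));w,V=np.linalg.eigh(np.cov(T[:,:2].T));print("ang",np.degrees(np.arctan2(-V[0,1],V[1,1])))
B=Q[Q[:,2]>45];print("barrel",[np.array(x) for x in cv2.minAreaRect(B[:,:2].astype(np.float32))])
# pots everything between 40..62
m=(P[...,2]>44)&(P[...,2]<62)&(P[...,0]>380)&(P[...,0]<680)&(P[...,1]>-440)&(P[...,1]<170)
n,lab,st,ce=cv2.connectedComponentsWithStats(m.astype(np.uint8))
for i in range(1,n):
    if st[i,4]>60:
        Q=P[lab==i]; print(ce[i],st[i],"circ",cv2.minEnclosingCircle(Q[:,:2].astype(np.float32)),Q.mean(0))
# dark discs & tray
for r in bot.trace("top","tray_center")[:1]:
    vv,uu=np.nonzero(r["region"]); 
    cn=max(cv2.findContours(r["region"].astype(np.uint8),cv2.RETR_EXTERNAL,cv2.CHAIN_APPROX_NONE)[0],key=len)[:,0]
    Q=np.array([ray("top",x,.014)[:2]*1000 for x in cn],np.float32)
    print("tray",cv2.minAreaRect(Q))
dark=red&(hsv[...,2]<135); dark[:, :470]=0;dark[:,505:]=0;dark[:230]=0;dark[300:]=0
n,lab,st,ce=cv2.connectedComponentsWithStats(dark.astype(np.uint8))
for i in range(1,n):
    if st[i,4]>60: print("disc",ce[i],st[i],ray("top",ce[i],.004)*1000)
```

```text
line 402 [array([652.5,   0.2]), array([ 36.2, 275.6]), 5.911431789398193]
pin 2240 [array([459.7, -32.7]), array([ 55.7, 289.6]), array(17.)]
ridge [459.7 -33.6  58.7] 536
ang 16.594203808864407
barrel [array([459.9, -32.9]), array([ 50.1, 269.2]), array(17.5)]
[349.1 200.4] [337 189  25  24 442] circ ((610.5446166992188, -46.48241424560547), 28.99407958984375) [610.7 -46.4  49.1]
[300.6 206.8] [289 195  24  25 447] circ ((595.9853515625, 68.51409149169922), 28.987346649169922) [596.2  68.4  48.9]
[485.4 206.8] [472 195  27  25 506] circ ((594.3668212890625, -365.6076354980469), 29.795747756958008) [ 593.7 -365.2   49.8]
[448.  209.3] [435 197  26  25 493] circ ((588.1218872070312, -277.57012939453125), 29.6660099029541) [ 588.3 -277.5   50. ]
[453.1 246.9] [440 235  27  25 514] circ ((501.36871337890625, -284.8456115722656), 29.602327346801758) [ 500.7 -285.    49.9]
[343.9 265.2] [ 307  245   75   42 1563] circ ((459.018798828125, -32.89830017089844), 86.69325256347656) [459.7 -32.   54.5]
[456.4 284.7] [443 272  27  26 538] circ ((414.7162170410156, -287.8535461425781), 29.703994750976562) [ 415.1 -287.6   50.1]
tray ((503.17449951171875, -326.1935119628906), (325.9748229980469, 208.76885986328125), 3.8776235580444336)
disc [481.3 245.4] [470 235  24  22 413] [ 504.9 -368.3    4. ]
disc [484.9 282.8] [470 272  30  23 508] [ 416.  -371.2    4. ]
```

View pics/zoom.png

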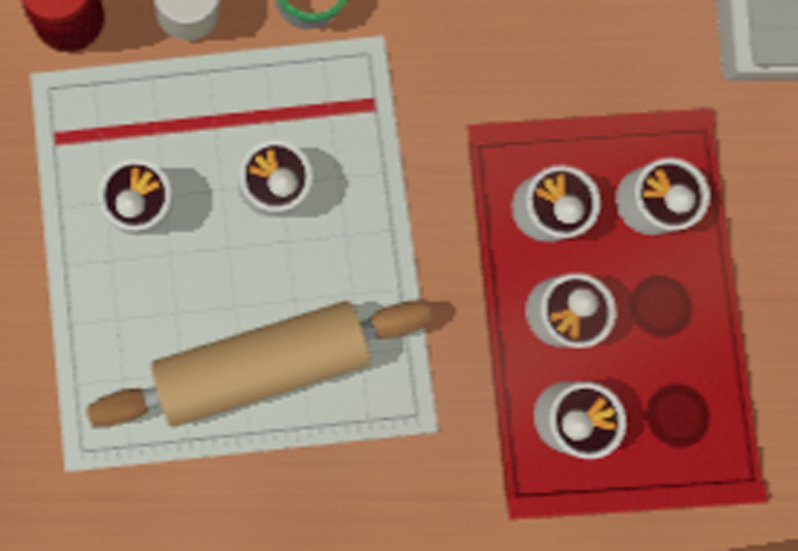

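Run:
```python
from h import *
np.set_printoptions(precision=1,suppress=True)
for cam in("top","scene"):
    p,d=bot.capture(cam); 
    hsv=cv2.cvtColor(p,cv2.COLOR_BGR2HSV).astype(int)
    red=((hsv[...,0]<6)|(hsv[...,0]>172))&(hsv[...,1]>140)
    b,g,r=[p[...,i].astype(int) for i in range(3)]
    box=(slice(165,197),slice(265,395)) if cam=="top" else (slice(222,242),slice(255,375))
    L=np.zeros(red.shape,bool);L[box]=red[box]
    n,lab,st,ce=cv2.connectedComponentsWithStats(L.astype(np.uint8),connectivity=8)
    i=1+np.argmax(st[1:,4]);v,u=np.nonzero(lab==i)
    Q=np.array([ray(cam,(a,b),.003)*1000 for a,b in zip(u,v)])
    print(cam,"line",len(u),cv2.minAreaRect(Q[:,:2].astype(np.float32)),Q.mean(0))
    w,V=np.linalg.eigh(np.cov(Q[:,:2].T));print("ang",np.degrees(np.arctan2(-V[0,1]*np.sign(V[1,1]),abs(V[1,1]))))
    # rectified bird's-eye of tray at z=4mm, 1mm/px
    H=[];W=[]
    pts=np.array([(380,-420),(640,-420),(640,-230),(380,-230)],float)
    ci=bot.camera_info(cam);K,R,t=map(np.array,(ci["K"],ci["R"],ci["t"]))
    pr=[]
    for x,y in pts:
        c=K@(R@np.array([x/1000,y/1000,.004])+t);pr.append(c[:2]/c[2])
    s=3
    dst=np.float32([((-230-y)*s,(640-x)*s) for x,y in pts])
    M=cv2.getPerspectiveTransform(np.float32(pr),dst)
    img=cv2.warpPerspective(p,M,(190*s,260*s),flags=cv2.INTER_CUBIC)
    cv2.imwrite(f"pics/tray_{cam}.png",cv2.resize(img,None,fx=.75,fy=.75))
    R_=img[...,2].astype(np.float32)
    for nm,(x0,y0) in dict(A=(506,-370),B=(417,-377)).items():
        best=[]
        Rb=cv2.GaussianBlur(R_,(0,0),4)
        a=np.linspace(0,2*np.pi,72,endpoint=False)
        for dx in np.arange(-12,12.1,.5):
            for dy in np.arange(-12,12.1,.5):
                def smp(rr):
                    X=x0+dx+rr*np.cos(a);Y=y0+dy+rr*np.sin(a)
                    return cv2.remap(Rb,((-230-Y)*s).astype(np.float32)[None],((640-X)*s).astype(np.float32)[None],cv2.INTER_LINEAR)[0]
                dd=np.clip(smp(29)-smp(23),-30,30); best.append((dd.mean(),x0+dx,y0+dy))
        print(nm,max(best))
```

```text
top line 421 ((665.9334106445312, 1.72802734375), (9.675313949584961, 275.8753356933594), 5.9119415283203125) [665.9   1.9   3. ]
ang 5.922878740594776
A (np.float32(28.192228), np.float64(505.5), np.float64(-370.5))
B (np.float32(29.524727), np.float64(415.0), np.float64(-380.0))
scene line 272 ((656.6610717773438, 90.88626098632812), (113.5892333984375, 88.73368835449219), 85.15038299560547) [657.  121.6   3. ]
ang 1.800660287423543
A (np.float32(22.673561), np.float64(501.5), np.float64(-371.5))
B (np.float32(29.024147), np.float64(414.5), np.float64(-382.0))
```

View pics/tray_top.png

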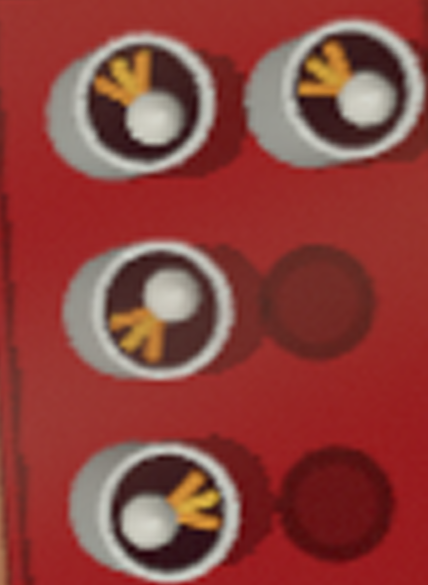

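>>> servo_tool(
  increments=[
    [0, [0, 0, 0], -7.9],
    [0, [0, 0, 0], -7.9],
    [0, [0, 0, 0], -7.9],
    [0, [30, -4, 0], 0],
    [0, [54, -7, 0], 0],
  ],
)

```text
time_s: 1.62
position: [0.3114, -0.497, 0.2225]
tcp_rot: [[0.662, 0.749, 0.001], [0.749, -0.662, -0.002], [-0.001, 0.002, -1.0]]
force: [-0.3, 1.5, 0.2]
opening: 1.002
```

>>> servo_tool(
  increments=[
    [0, [54, -7, 0], 0],
    [0, [54, -7, 0], 0],
    [0, [54, -7, 0], 0],
    [0, [54, -7, 0], 0],
    [0, [54, -7, 10], 0],
  ],
)

```text
time_s: 2.25
position: [0.4649, -0.269, 0.2134]
tcp_rot: [[0.66, 0.751, 0.002], [0.751, -0.66, -0.002], [0.0, 0.003, -1.0]]
force: [1.2, -0.7, 0.2]
opening: 1.0
```

>>> servo_tool(
  increments=[
    [0, [54, -7, 15], 0],
    [0, [54, -7, 20], 0],
    [0, [54, -7, 20], 0],
    [0, [54, -9, 20], 0],
    [0, [30, -6, 15], 0],
  ],
)

```text
time_s: 2.88
position: [0.5997, -0.0587, 0.1217]
tcp_rot: [[0.658, 0.753, 0.0], [0.753, -0.658, 0.0], [0.0, -0.0, -1.0]]
force: [-0.2, -0.3, 0.0]
opening: 1.001
```

```bash
cat >> h.py <<'E'
def to(x,y,z=None,th=None):
    s=bot.read_state();p=s["position"]*1000;R=s["tcp_rot"]
    t0=np.degrees(np.arctan2(R[1,0],R[0,0])); th=t0 if th is None else th
    c,q=np.cos(np.radians(th)),np.sin(np.radians(th))
    dx,dy=x-p[0],y-p[1]
    print("t",s["time_s"],"pos",p.round(1),"th",t0.round(2),"open",round(s["opening"]*87,1),"F",s["force"].round(1))
    print("turn",round(t0-th,2),"shift after turn x %.1f y %.1f z %.1f"%(c*dx+q*dy,q*dx-c*dy,0 if z is None else p[2]-z))
E
python3 -c "
from h import *
to(610.5,-46.5,21,48.7)"
```

```text
t 2.875 pos [599.7 -58.7 121.7] th 48.86 open 87.1 F [-0.2 -0.3  0. ]
turn 0.16 shift after turn x 16.3 y 0.1 z 100.7
```

>>> servo_tool(
  increments=[
    [0, [10, 0, 0], 0],
    [0, [4, 0, 0], 0],
    [0, [0, 0, 0], 0],
  ],
)

```text
time_s: 3.25
position: [0.6081, -0.0519, 0.1235]
tcp_rot: [[0.66, 0.751, 0.001], [0.751, -0.66, -0.001], [0.0, 0.002, -1.0]]
force: [0.5, -0.6, 0.1]
opening: 1.002
```

```bash
python3 -c "
from h import *
to(610.5,-46.5,21,48.7)
p,d=bot.capture('top');q,_=bot.capture('scene')
cv2.imwrite('pics/g1.png',np.hstack([cv2.resize(p[140:300,255:415],(400,400)),cv2.resize(q[140:260,250:370],(400,400))]))"
```

```text
t 3.25 pos [608.1 -51.9 123.5] th 48.67 open 87.2 F [ 0.5 -0.6  0.1]
turn -0.03 shift after turn x 5.7 y -1.8 z 102.5
```

View pics/g1.png

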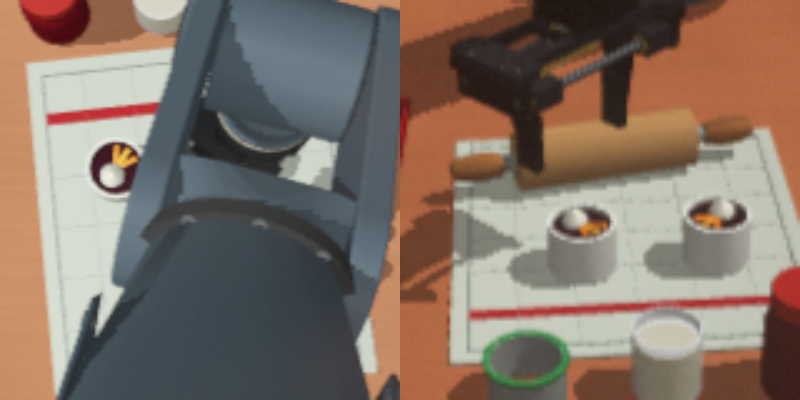

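>>> servo_tool(
  increments=[
    [0, [6, -1, 10], 0],
    [0, [0, 0, 30], 0],
    [0, [0, 0, 30], 0],
    [0, [0, 0, 22], 0],
    [0, [0, 0, 10], 0],
  ],
)

```text
time_s: 3.98
position: [0.6099, -0.0454, 0.0188]
tcp_rot: [[0.66, 0.751, -0.003], [0.751, -0.66, 0.001], [-0.001, -0.003, -1.0]]
force: [0.1, -0.5, 0.1]
opening: 1.0
```

>>> servo_tool(
  increments=[
    [0, [0, 0, 0], 0],
    [1, [0, 0, 0], 0],
    [1, [0, 0, 0], 0],
    [1, [0, 0, 0], 0],
    [1, [0, 0, 0], 0],
  ],
)

```text
time_s: 4.6
position: [0.6118, -0.0458, 0.0212]
tcp_rot: [[0.66, 0.752, 0.002], [0.752, -0.66, -0.001], [0.001, 0.002, -1.0]]
force: [-0.1, -0.4, 1.9]
opening: 0.657
```

```bash
python3 -c "
from h import *
to(611.5,-47,21,48.7)
q,_=bot.capture('scene')
cv2.imwrite('pics/g2.png',cv2.resize(q[120:260,230:390],(640,560)))"
```

```text
t 4.6 pos [611.8 -45.8  21.2] th 48.74 open 57.1 F [-0.1 -0.4  1.9]
turn 0.04 shift after turn x -1.1 y 0.5 z 0.2
```

View pics/g2.png

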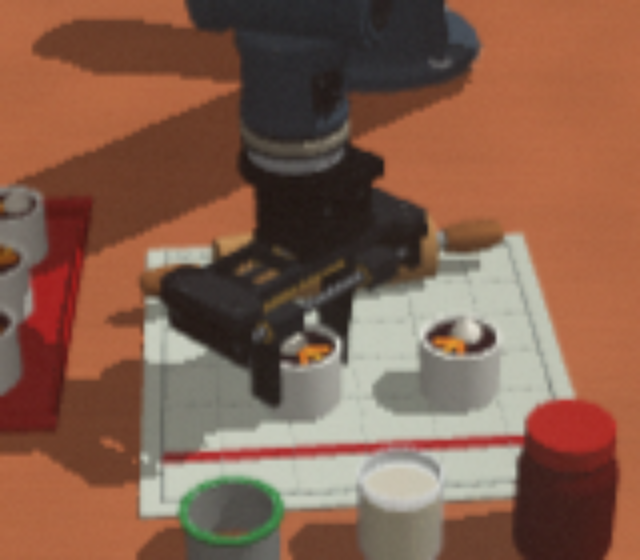

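>>> servo_tool(
  increments=[
    [1, [0, 0, 0], 0],
    [1, [0, 0, -5], 0],
    [1, [0, 0, -15], 0],
    [1, [0, 0, -30], 0],
    [1, [0, 0, -30], 0],
  ],
)

```text
time_s: 5.28
position: [0.6105, -0.0453, 0.1017]
tcp_rot: [[0.66, 0.752, -0.001], [0.752, -0.66, 0.0], [-0.0, -0.001, -1.0]]
force: [-0.8, -0.1, -1.7]
opening: 0.661
```

>>> servo_tool(
  increments=[
    [1, [0, 0, -20], 0],
    [1, [0, 0, -10], 0],
    [1, [0, 0, -3], 0],
    [1, [0, 0, 0], 0],
  ],
)

```text
time_s: 5.78
position: [0.6105, -0.0454, 0.133]
tcp_rot: [[0.66, 0.752, -0.001], [0.752, -0.66, 0.0], [-0.001, -0.001, -1.0]]
force: [0.5, -0.1, -2.5]
opening: 0.66
```

```bash
python3 -c "
from h import *
to(506.2,-371.5,22.2,48.7)
q,d=bot.capture('scene');P=cloud('scene',d)*1000
cv2.imwrite('pics/g3.png',cv2.resize(q[100:260,200:390],(760,640))[:600])"
```

```text
t 5.775 pos [610.5 -45.4 133. ] th 48.73 open 57.4 F [ 0.5 -0.1 -2.5]
turn 0.03 shift after turn x -313.8 y 136.8 z 110.8
```

View pics/g3.png

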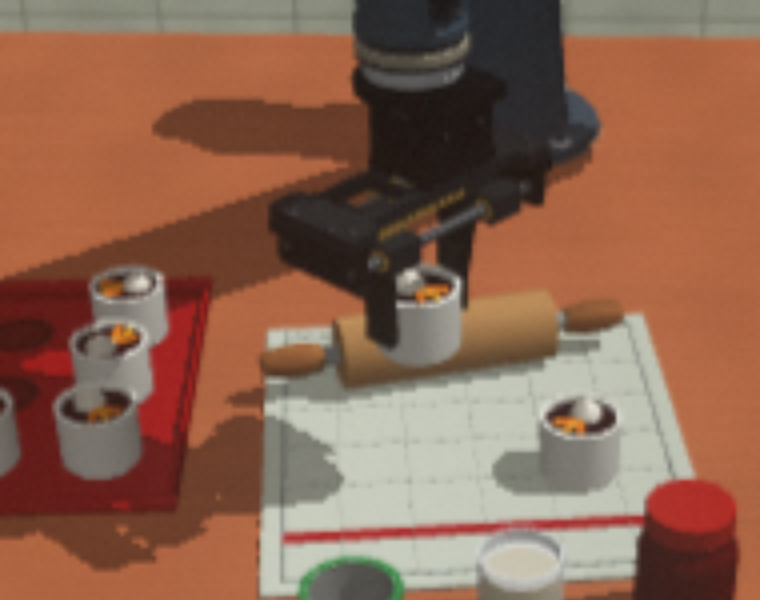

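>>> servo_tool(
  increments=[
    [1, [-10, 4, 0], 0],
    [1, [-25, 11, 0], 0],
    [1, [-40, 17, 0], 0],
    [1, [-40, 17, 0], 0],
    [1, [-40, 18, 0], 0],
  ],
)

```text
time_s: 6.45
position: [0.558, -0.2079, 0.1329]
tcp_rot: [[0.66, 0.752, -0.001], [0.752, -0.66, 0.0], [-0.0, -0.001, -1.0]]
force: [1.1, 0.1, -2.0]
opening: 0.66
```

>>> servo_tool(
  increments=[
    [1, [-40, 17, 0], 0],
    [1, [-40, 17, 0], 0],
    [1, [-35, 16, 0], 0],
    [1, [-22, 10, 0], 0],
    [1, [-12, 5, 0], 0],
  ],
)

```text
time_s: 7.08
position: [0.5089, -0.3622, 0.1331]
tcp_rot: [[0.661, 0.751, -0.0], [0.751, -0.661, 0.001], [0.0, -0.001, -1.0]]
force: [-0.5, -0.0, -0.5]
opening: 0.662
```

>>> servo_tool(
  increments=[
    [1, [-7, 4, 5], 0],
    [1, [-2, 1, 10], 0],
    [1, [0, 0, 10], 0],
    [1, [0, 0, 0], 0],
    [1, [0, 0, 0], 0],
  ],
)

```text
time_s: 7.7
position: [0.5078, -0.3706, 0.1084]
tcp_rot: [[0.659, 0.752, -0.0], [0.752, -0.659, 0.0], [0.0, -0.0, -1.0]]
force: [-0.0, 0.6, -1.4]
opening: 0.659
```

```bash
python3 -c "
from h import *
to(506.2,-371.5,22.2,48.7)
q,d=bot.capture('scene')
cv2.imwrite('pics/g4.png',cv2.resize(q[120:250,130:290],(720,585)))"
```

```text
t 7.7 pos [ 507.8 -370.6  108.4] th 48.77 open 57.4 F [-0.   0.6 -1.4]
turn 0.07 shift after turn x -1.7 y -0.6 z 86.2
```

View pics/g4.png

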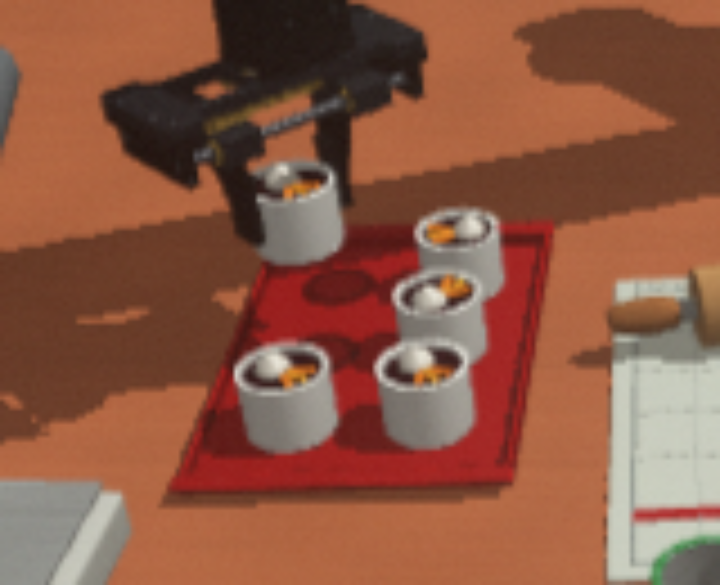

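>>> servo_tool(
  increments=[
    [1, [-1, -0.5, 10], 0],
    [1, [0, 0, 25], 0],
    [1, [0, 0, 22], 0],
    [1, [0, 0, 13], 0],
    [1, [0, 0, 6], 0],
  ],
)

```text
time_s: 8.38
position: [0.5062, -0.3714, 0.0316]
tcp_rot: [[0.66, 0.752, -0.001], [0.752, -0.66, 0.001], [0.0, -0.001, -1.0]]
force: [-0.6, 0.1, -1.8]
opening: 0.66
```

>>> servo_tool(
  increments=[
    [1, [0, 0, 2], 0],
    [1, [0, 0, 1], 0],
    [1, [0, 0, 1], 0],
    [1, [0, 0, 1], 0],
    [1, [0, 0, 0], 0],
  ],
)

```text
time_s: 9.0
position: [0.5065, -0.3716, 0.0277]
tcp_rot: [[0.66, 0.752, 0.0], [0.752, -0.66, -0.0], [-0.0, 0.0, -1.0]]
force: [-0.1, 0.2, -1.8]
opening: 0.656
```

```bash
python3 -c "
from h import *
to(506.2,-371.5,22.2,48.7)"
```

```text
t 9.0 pos [ 506.5 -371.6   27.7] th 48.73 open 57.1 F [-0.1  0.2 -1.8]
turn 0.03 shift after turn x -0.1 y -0.3 z 5.5
```

>>> servo_tool(
  increments=[
    [1, [0, 0, 2], 0],
    [1, [0, 0, 1.5], 0],
    [1, [0, 0, 1], 0],
    [1, [0, 0, 0.5], 0],
    [1, [0, 0, 0], 0],
  ],
)

```text
time_s: 9.62
position: [0.5065, -0.3716, 0.0225]
tcp_rot: [[0.66, 0.752, -0.0], [0.752, -0.66, 0.0], [0.0, -0.0, -1.0]]
force: [-0.1, -0.1, -1.5]
opening: 0.661
```

>>> servo_tool(
  increments=[
    [1, [0, 0, 0.5], 0],
    [1, [0, 0, 0.5], 0],
    [1, [0, 0, 0], 0],
  ],
)

```text
time_s: 10.0
position: [0.5065, -0.3717, 0.0222]
tcp_rot: [[0.66, 0.752, 0.0], [0.752, -0.66, -0.0], [-0.0, 0.0, -1.0]]
force: [-1.6, 1.6, 5.1]
opening: 0.658
```

>>> servo_tool(
  increments=[
    [0.25, [0, 0, 0], 0],
    [0.25, [0, 0, 0], 0],
    [0.2, [0, 0, 0], 0],
    [0.2, [0, 0, -3], 0],
    [0.2, [0, 0, -12], 0],
  ],
)

```text
time_s: 10.62
position: [0.506, -0.3711, 0.0363]
tcp_rot: [[0.66, 0.752, -0.001], [0.752, -0.66, 0.001], [0.0, -0.002, -1.0]]
force: [-0.3, 0.2, 0.2]
opening: 0.798
```

>>> servo_tool(
  increments=[
    [0.2, [0, 0, -30], 0],
    [0.2, [0, 0, -40], 0],
    [0, [0, 0, -30], 0],
    [0, [0, 0, -5], 0],
  ],
)

```text
time_s: 11.12
position: [0.5078, -0.3729, 0.1448]
tcp_rot: [[0.66, 0.752, 0.004], [0.752, -0.66, -0.005], [-0.001, 0.006, -1.0]]
force: [-0.0, 0.7, -1.3]
opening: 0.94
```

```bash
python3 -c "
from h import *
to(596.5,68.5,21,48.7)
q,d=bot.capture('scene');P=cloud('scene',d)*1000
m=(P[...,2]>40)&(P[...,2]<62)&(P[...,0]>380)&(P[...,0]<680)&(P[...,1]>-440)&(P[...,1]<170)
n,lab,st,ce=cv2.connectedComponentsWithStats(m.astype(np.uint8))
for i in range(1,n):
    if st[i,4]>60: print(ce[i],cv2.minEnclosingCircle(P[lab==i][:,:2].astype(np.float32)))
cv2.imwrite('pics/g5.png',cv2.resize(q[120:250,130:290],(720,585)))"
```

```text
t 11.125 pos [ 507.8 -372.9  144.8] th 48.73 open 81.8 F [-0.   0.7 -1.3]
turn 0.03 shift after turn x 390.1 y -224.7 z 123.8
[228.8236715  180.01207729] ((461.78826904296875, -295.1981201171875), 76.42648315429688)
[310.6453202  181.12479475] ((466.4066467285156, -33.325103759765625), 86.78136444091797)
[198.13023256 187.00930233] ((509.55828857421875, -374.0790710449219), 31.644363403320312)
[192.25490196 203.56862745] ((599.0384521484375, -367.06182861328125), 32.49894332885742)
[223.26848249 202.87548638] ((591.62646484375, -280.1690673828125), 32.49223709106445)
[344.53815261 205.57429719] ((598.5192260742188, 67.4378890991211), 31.418193817138672)
```

View pics/g5.png

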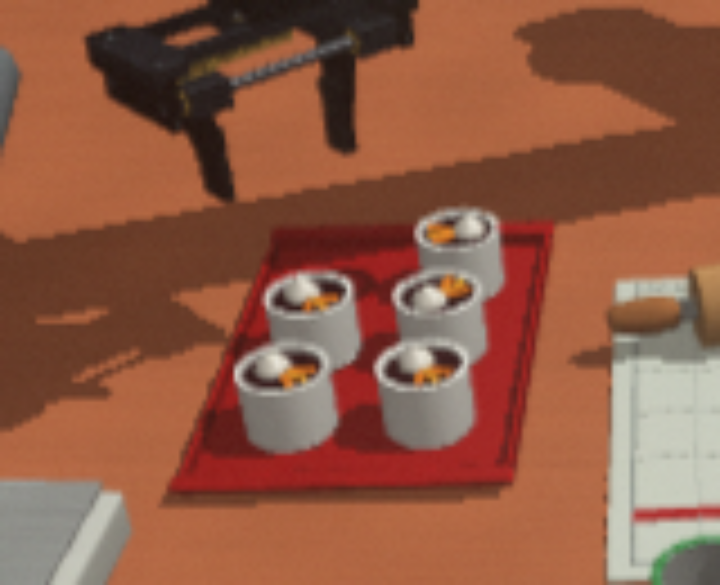

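>>> servo_tool(
  increments=[
    [0, [20, -12, 0], 0],
    [0, [45, -26, 0], 0],
    [0, [52, -30, 0], 0],
    [0, [52, -30, 0], 0],
    [0, [52, -30, 0], 0],
  ],
)

```text
time_s: 11.8
position: [0.5545, -0.1172, 0.1397]
tcp_rot: [[0.66, 0.752, -0.004], [0.752, -0.66, 0.002], [-0.001, -0.004, -1.0]]
force: [-0.6, -0.5, -0.3]
opening: 1.001
```

>>> servo_tool(
  increments=[
    [0, [52, -30, 0], 0],
    [0, [52, -30, 0], 0],
    [0, [45, -26, 5], 0],
    [0, [20, -11, 15], 0],
    [0, [0, 0, 20], 0],
  ],
)

```text
time_s: 12.42
position: [0.5928, 0.0739, 0.0997]
tcp_rot: [[0.656, 0.754, -0.003], [0.754, -0.656, 0.001], [-0.001, -0.003, -1.0]]
force: [-0.0, -0.3, -0.4]
opening: 1.003
```

>>> servo_tool(
  increments=[
    [0, [0, 0, 10], 0],
    [0, [0, 0, 0], 0],
    [0, [0, 0, 0], 0],
  ],
)

```text
time_s: 12.8
position: [0.5947, 0.0697, 0.0917]
tcp_rot: [[0.66, 0.751, 0.0], [0.751, -0.66, 0.0], [0.0, 0.0, -1.0]]
force: [0.0, -0.7, 0.5]
opening: 0.997
```

```bash
python3 -c "
from h import *
to(596.5,68.5,21,48.7)"
```

```text
t 12.8 pos [594.7  69.7  91.7] th 48.69 open 86.7 F [ 0.  -0.7  0.5]
turn -0.01 shift after turn x 0.2 y 2.1 z 70.7
```

>>> servo_tool(
  increments=[
    [0, [0, 2, 10], 0],
    [0, [0, 0, 25], 0],
    [0, [0, 0, 22], 0],
    [0, [0, 0, 10], 0],
    [0, [0, 0, 3], 0],
  ],
)

```text
time_s: 13.42
position: [0.596, 0.0684, 0.0211]
tcp_rot: [[0.66, 0.751, -0.001], [0.751, -0.66, 0.0], [-0.0, -0.001, -1.0]]
force: [0.2, 0.2, 0.1]
opening: 1.004
```

>>> servo_tool(
  increments=[
    [0, [0, 0, 0], 0],
    [1, [0, 0, 0], 0],
    [1, [0, 0, 0], 0],
    [1, [0, 0, 0], 0],
    [1, [0, 0, 0], 0],
  ],
)

```text
time_s: 14.05
position: [0.5967, 0.0685, 0.0219]
tcp_rot: [[0.66, 0.752, 0.001], [0.752, -0.66, -0.0], [0.001, 0.001, -1.0]]
force: [0.9, -0.5, 1.2]
opening: 0.657
```

>>> servo_tool(
  increments=[
    [1, [0, 0, 0], 0],
  ],
)

```text
time_s: 14.18
position: [0.5967, 0.0685, 0.0219]
tcp_rot: [[0.66, 0.752, 0.001], [0.752, -0.66, -0.0], [0.001, 0.001, -1.0]]
force: [1.4, -0.8, 1.9]
opening: 0.655
```

>>> servo_tool(
  increments=[
    [1, [0, 0, -5], 0],
    [1, [0, 0, -15], 0],
    [1, [0, 0, -30], 0],
    [1, [0, 0, -30], 0],
    [1, [0, 0, -20], 0],
  ],
)

```text
time_s: 14.8
position: [0.5966, 0.0687, 0.1239]
tcp_rot: [[0.66, 0.752, 0.002], [0.752, -0.66, -0.0], [0.001, 0.002, -1.0]]
force: [0.5, -0.6, -2.2]
opening: 0.662
```

>>> servo_tool(
  increments=[
    [1, [0, 0, -10], 0],
    [1, [0, 0, -3], 0],
    [1, [0, 0, 0], 0],
  ],
)

```text
time_s: 15.18
position: [0.5957, 0.0686, 0.1341]
tcp_rot: [[0.66, 0.752, -0.001], [0.752, -0.66, 0.0], [-0.001, -0.001, -1.0]]
force: [0.1, 0.3, -2.2]
opening: 0.663
```

```bash
python3 -c "
from h import *
to(417.5,-378.3,22.9,48.7)"
```

```text
t 15.175 pos [595.7  68.6 134.1] th 48.72 open 57.7 F [ 0.1  0.3 -2.2]
turn 0.02 shift after turn x -453.4 y 161.1 z 111.2
```

>>> servo_tool(
  increments=[
    [1, [-10, 4, 0], 0],
    [1, [-25, 9, 0], 0],
    [1, [-40, 14, 0], 0],
    [1, [-42, 15, 0], 0],
    [1, [-42, 15, 0], 0],
  ],
)

```text
time_s: 15.8
position: [0.5328, -0.09, 0.1339]
tcp_rot: [[0.66, 0.752, -0.001], [0.752, -0.66, 0.0], [-0.001, -0.001, -1.0]]
force: [0.0, -0.1, -2.6]
opening: 0.657
```

>>> servo_tool(
  increments=[
    [1, [-42, 15, 0], 0],
    [1, [-42, 15, 0], 0],
    [1, [-42, 15, 0], 0],
    [1, [-42, 15, 0], 0],
    [1, [-42, 15, 0], 0],
  ],
)

```text
time_s: 16.42
position: [0.4504, -0.2972, 0.1339]
tcp_rot: [[0.66, 0.751, -0.001], [0.751, -0.66, 0.001], [-0.0, -0.001, -1.0]]
force: [0.5, 0.9, -1.6]
opening: 0.658
```

>>> servo_tool(
  increments=[
    [1, [-42, 15, 0], 0],
    [1, [-25, 9, 0], 0],
    [1, [-12, 4, 5], 0],
    [1, [-4, 1, 10], 0],
    [1, [0, 0, 10], 0],
  ],
)

```text
time_s: 17.05
position: [0.4187, -0.3761, 0.1084]
tcp_rot: [[0.659, 0.752, -0.001], [0.752, -0.659, 0.002], [0.001, -0.002, -1.0]]
force: [-0.4, 0.9, -2.3]
opening: 0.66
```

>>> servo_tool(
  increments=[
    [1, [0, 0, 3], 0],
    [1, [0, 0, 0], 0],
    [1, [0, 0, 0], 0],
  ],
)

```text
time_s: 17.42
position: [0.4194, -0.3771, 0.1068]
tcp_rot: [[0.659, 0.752, 0.0], [0.752, -0.659, -0.0], [-0.0, 0.001, -1.0]]
force: [0.2, -0.3, -1.9]
opening: 0.661
```

```bash
python3 -c "
from h import *
to(417.5,-378.3,22.9,48.7)
q,d=bot.capture('scene')
cv2.imwrite('pics/g6.png',cv2.resize(q[120:250,130:290],(720,585)))"
```

```text
t 17.425 pos [ 419.4 -377.1  106.8] th 48.77 open 57.5 F [ 0.2 -0.3 -1.9]
turn 0.07 shift after turn x -2.2 y -0.6 z 83.9
```

View pics/g6.png

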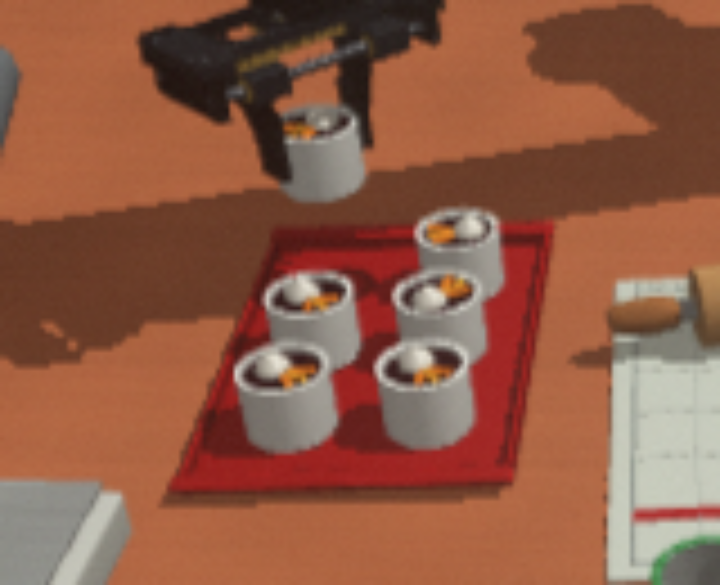

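>>> servo_tool(
  increments=[
    [1, [-2, -0.5, 10], 0],
    [1, [0, 0, 25], 0],
    [1, [0, 0, 24], 0],
    [1, [0, 0, 13], 0],
    [1, [0, 0, 6], 0],
  ],
)

```text
time_s: 18.1
position: [0.417, -0.3783, 0.0277]
tcp_rot: [[0.66, 0.751, -0.001], [0.751, -0.66, 0.001], [0.0, -0.001, -1.0]]
force: [-0.4, 1.2, -2.4]
opening: 0.657
```

>>> servo_tool(
  increments=[
    [1, [0, 0, 2], 0],
    [1, [0, 0, 1], 0],
    [1, [0, 0, 1], 0],
    [1, [0, 0, 0.5], 0],
    [1, [0, 0, 0], 0],
  ],
)

```text
time_s: 18.73
position: [0.4174, -0.3786, 0.0242]
tcp_rot: [[0.66, 0.752, 0.0], [0.752, -0.66, -0.0], [-0.0, 0.0, -1.0]]
force: [0.3, -0.1, -1.9]
opening: 0.66
```

>>> servo_tool(
  increments=[
    [1, [0, 0, 0.7], 0],
    [1, [0, 0, 0.5], 0],
    [1, [0, 0, 0.3], 0],
    [1, [0, 0, 0], 0],
  ],
)

```text
time_s: 19.23
position: [0.4173, -0.3785, 0.0228]
tcp_rot: [[0.66, 0.752, 0.0], [0.752, -0.66, -0.0], [-0.0, 0.0, -1.0]]
force: [-1.0, 0.9, 2.4]
opening: 0.663
```

Contact felt (about 4 N). Release.

>>> servo_tool(
  increments=[
    [0.25, [0, 0, 0], 0],
    [0.25, [0, 0, 0], 0],
    [0.2, [0, 0, 0], 0],
    [0.2, [0, 0, -3], 0],
    [0.2, [0, 0, -12], 0],
  ],
)

```text
time_s: 19.85
position: [0.417, -0.378, 0.0375]
tcp_rot: [[0.66, 0.752, -0.001], [0.752, -0.66, 0.001], [0.0, -0.002, -1.0]]
force: [0.6, -0.3, -0.0]
opening: 0.805
```

>>> servo_tool(
  increments=[
    [0.2, [0, 0, -30], 0],
    [0.2, [0, 0, -40], 0],
    [0, [0, 0, -30], 0],
    [0, [0, 0, -10], 0],
    [0, [0, 0, 0], 0],
  ],
)

```text
time_s: 20.48
position: [0.4174, -0.3786, 0.1482]
tcp_rot: [[0.66, 0.752, 0.001], [0.752, -0.66, -0.001], [-0.0, 0.001, -1.0]]
force: [-0.6, 0.4, 0.4]
opening: 0.981
```

```bash
cat >> h.py <<'E'
def pin(cam="top",lo=57):
    p,d=bot.capture(cam);P=cloud(cam,d)*1000
    m=(P[...,2]>14)&(P[...,2]<64)&(P[...,0]>395)&(P[...,0]<730)&(P[...,1]>-220)&(P[...,1]<200)
    n,lab,st,ce=cv2.connectedComponentsWithStats(m.astype(np.uint8))
    i=1+np.argmax(st[1:,4]); Q=P[lab==i]
    c,sz,a=cv2.minAreaRect(Q[:,:2].astype(np.float32))
    if sz[0]>sz[1]: a-=90
    T=Q[Q[:,2]>lo];w,V=np.linalg.eigh(np.cov(T[:,:2].T));e=V[:,1]*np.sign(V[1,1])
    A=np.degrees(np.arctan2(-e[0],e[1]))
    r=Q.mean(0)
    print(cam,"rect",np.round(c,1),np.round(sz,1),round(a,2),"ridge",T.mean(0).round(1),"ang",round(A,2),len(T))
    t=np.radians(5.92);u=np.array([np.cos(t),np.sin(t)]);v=np.array([-u[1],u[0]])
    dl=np.array(c)-[665.9,1.9]; print("  rel line: along travel %.1f lateral %.1f skew %.2f/%.2f"%(dl@u,dl@v,a-5.92,A-5.92))
    return p,P
E
python3 -c "
from h import *
to(460,-33,150,17)
q,d=bot.capture('scene')
p,P=pin('top')
m=(P[...,2]>44)&(P[...,2]<62)&(P[...,0]>380)&(P[...,0]<680)&(P[...,1]>-440)&(P[...,1]<170)
n,lab,st,ce=cv2.connectedComponentsWithStats(m.astype(np.uint8))
for i in range(1,n):
    if st[i,4]>60: print(ce[i],cv2.minEnclosingCircle(P[lab==i][:,:2].astype(np.float32)))
cv2.imwrite('pics/g7.png',np.hstack([cv2.resize(q[140:240,150:270],(400,333)),cv2.resize(p[150:320,320:524],(400,333))]))"
```

```text
t 20.475 pos [ 417.4 -378.6  148.2] th 48.73 open 85.4 F [-0.6  0.4  0.4]
turn 31.73 shift after turn x 141.8 y -318.1 z -1.8
top rect [459.6 -32.3] [ 55.6 289.3] 16.99 ridge [459.6 -32.5  58.7] ang 17.18 528
  rel line: along travel -208.7 lateral -12.7 skew 11.07/11.26
[485.32149901 206.75542406] ((594.56640625, -365.30279541015625), 29.82708740234375)
[447.88821138 209.25813008] ((588.6741333007812, -277.27386474609375), 29.408714294433594)
[490.22770398 245.14990512] ((505.3438720703125, -370.5306091308594), 29.81987762451172)
[453.08510638 246.91295938] ((500.8818054199219, -284.9674072265625), 29.599803924560547)
[343.99423077 265.175     ] ((460.27081298828125, -31.961633682250977), 86.4408187866211)
[456.27859779 284.65498155] ((414.8971862792969, -287.43597412109375), 29.343271255493164)
[495.78597122 284.32553957] ((414.8251647949219, -377.18902587890625), 30.072282791137695)
```

View pics/g7.png

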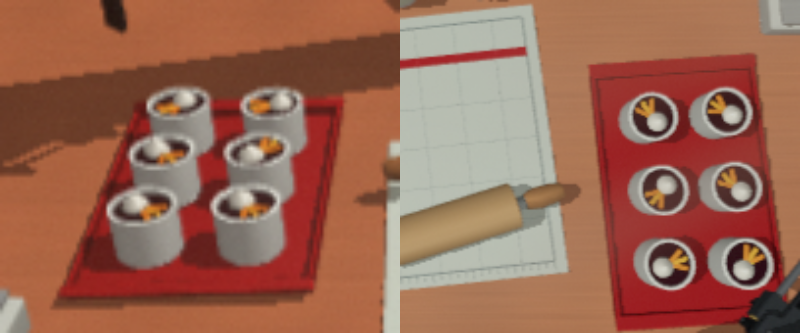

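>>> servo_tool(
  increments=[
    [0, [0, 0, 0], -8.3],
    [0, [0, 0, 0], -10],
    [0, [0, 0, 0], -10],
    [0, [0, 0, 0], -10],
    [0, [0, 0, 0], -10],
  ],
)

```text
time_s: 21.2
position: [0.4166, -0.3776, 0.1458]
tcp_rot: [[-0.128, 0.992, -0.002], [0.992, 0.128, 0.003], [0.003, -0.002, -1.0]]
force: [-0.5, -0.1, -0.2]
opening: 1.0
```

>>> servo_tool(
  increments=[
    [0, [0, 0, 0], -10],
    [0, [0, 0, 0], 0],
    [0, [0, 0, 0], 0],
  ],
)

```text
time_s: 21.58
position: [0.417, -0.3781, 0.1466]
tcp_rot: [[-0.29, 0.957, -0.001], [0.957, 0.29, 0.001], [0.002, -0.001, -1.0]]
force: [-0.2, -0.2, 0.3]
opening: 0.999
```

```bash
python3 -c "
from h import *
to(461,-33.5,15,107)"
```

```text
t 21.575 pos [ 417.  -378.1  146.6] th 106.88 open 86.9 F [-0.2 -0.2  0.3]
turn -0.12 shift after turn x 316.7 y 142.8 z 131.6
```

>>> servo_tool(
  increments=[
    [0, [15, 7, 0], 0],
    [0, [40, 18, 0], 0],
    [0, [52, 23.5, 0], 0],
    [0, [52, 23.5, 0], 0],
    [0, [52, 23.5, 0], 0],
  ],
)

```text
time_s: 22.2
position: [0.4464, -0.146, 0.1477]
tcp_rot: [[-0.291, 0.957, -0.0], [0.957, 0.291, 0.001], [0.0, 0.0, -1.0]]
force: [0.7, 0.3, 0.3]
opening: 0.999
```

>>> servo_tool(
  increments=[
    [0, [52, 23.5, 0], 0],
    [0, [36, 17, 10], 0],
    [0, [14, 6, 20], 0],
    [0, [3, 1, 20], 0],
    [0, [0, 0, 10], 0],
  ],
)

```text
time_s: 22.82
position: [0.4604, -0.0331, 0.0869]
tcp_rot: [[-0.294, 0.956, -0.002], [0.956, 0.294, 0.001], [0.001, -0.001, -1.0]]
force: [0.2, -0.3, 1.3]
opening: 1.001
```

>>> servo_tool(
  increments=[
    [0, [0, 0, 0], 0],
    [0, [0, 0, 0], 0],
  ],
)

```text
time_s: 23.08
position: [0.4618, -0.0348, 0.088]
tcp_rot: [[-0.292, 0.956, 0.001], [0.956, 0.292, -0.0], [-0.001, 0.001, -1.0]]
force: [0.2, -0.4, -0.4]
opening: 1.001
```

```bash
python3 -c "
from h import *
to(461,-33.5,15,107)
q,d=bot.capture('scene')
cv2.imwrite('pics/g8.png',cv2.resize(q[120:250,230:390],(720,585)))"
```

```text
t 23.075 pos [461.8 -34.8  88. ] th 106.98 open 87.1 F [ 0.2 -0.4 -0.4]
turn -0.02 shift after turn x 1.5 y -0.4 z 73.0
```

View pics/g8.png

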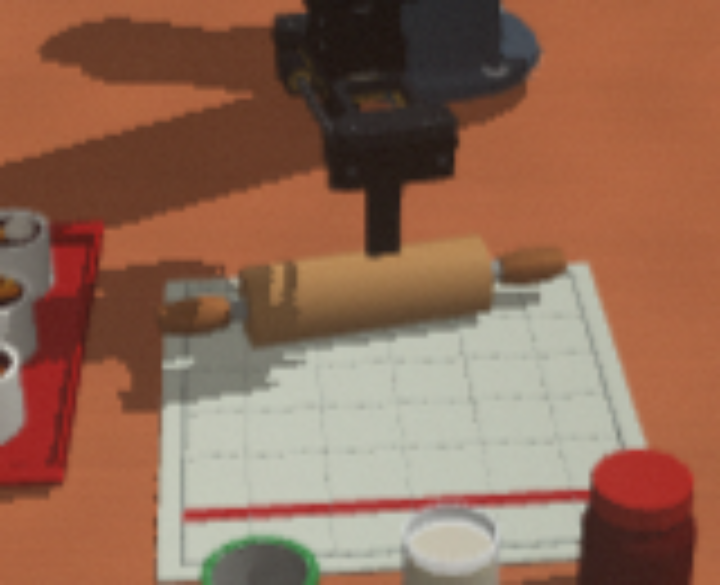

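>>> servo_tool(
  increments=[
    [0, [1, 0, 8], 0],
    [0, [0, 0, 16], 0],
    [0, [0, 0, 16], 0],
    [0, [0, 0, 16], 0],
    [0, [0, 0, 10], 0],
  ],
)

```text
time_s: 23.75
position: [0.461, -0.0336, 0.0208]
tcp_rot: [[-0.292, 0.956, -0.001], [0.956, 0.292, 0.0], [0.0, -0.001, -1.0]]
force: [-0.3, -0.5, 0.1]
opening: 1.002
```

>>> servo_tool(
  increments=[
    [0, [0, 0, 5], 0],
    [0, [0, 4, 2], 0],
    [0, [0, 5, 0], 0],
    [0, [0, 5, 0], 0],
    [0, [0, 5, 0], 0],
  ],
)

```text
time_s: 24.38
position: [0.4795, -0.0277, 0.0148]
tcp_rot: [[-0.293, 0.956, -0.0], [0.956, 0.293, 0.0], [0.0, -0.0, -1.0]]
force: [-0.7, 0.2, -0.2]
opening: 1.0
```

>>> servo_tool(
  increments=[
    [0, [0, 6, 0], 0],
    [0, [0, 6, 0], 0],
    [0, [0, 6, 0], 0],
    [0, [0, 6, 0], 0],
    [0, [0, 6, 0], 0],
  ],
)

```text
time_s: 25.0
position: [0.5084, -0.019, 0.0145]
tcp_rot: [[-0.293, 0.956, -0.0], [0.956, 0.293, 0.0], [0.0, -0.0, -1.0]]
force: [-0.4, -0.7, 0.2]
opening: 0.996
```

```bash
python3 -c "
from h import *
to(461,-33.5,15,107)
q,d=bot.capture('scene')
cv2.imwrite('pics/g9.png',cv2.resize(q[120:250,230:390],(720,585)))
pin('scene',50)"
```

```text
t 25.0 pos [508.4 -19.   14.5] th 107.03 open 86.7 F [-0.4 -0.7  0.2]
turn 0.03 shift after turn x -0.0 y -49.6 z -0.5
scene rect [523.7 -17.9] [ 92.5 289.6] 12.27 ridge [518.4 -47.2  56.2] ang 11.65 218
  rel line: along travel -143.4 lateral -5.0 skew 6.35/5.73
```

View pics/g9.png

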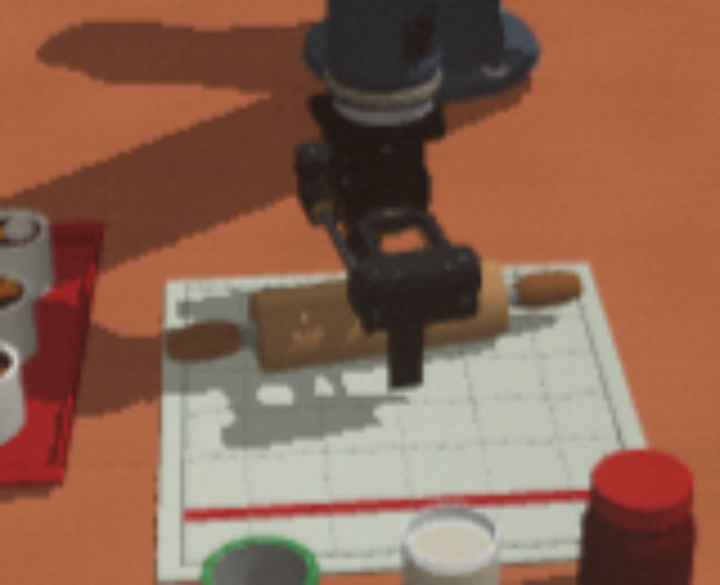

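>>> servo_tool(
  increments=[
    [0, [0, 6, 0], 0],
    [0, [0, 6, 0], 0],
    [0, [0, 6, 0], 0],
    [0, [0, 6, 0], 0],
    [0, [0, 4, 0], 0],
  ],
)

```text
time_s: 25.72
position: [0.5357, -0.0109, 0.0146]
tcp_rot: [[-0.293, 0.956, 0.001], [0.956, 0.293, -0.0], [-0.0, 0.001, -1.0]]
force: [0.4, -0.7, 0.5]
opening: 1.001
```

>>> servo_tool(
  increments=[
    [0, [0, 2, 0], 0],
    [0, [0, -2, 0], 0],
    [0, [0, -5, 0], 0],
    [0, [0, -4, 0], 0],
    [0, [0, 0, 0], 0],
  ],
)

```text
time_s: 26.35
position: [0.5255, -0.0137, 0.0145]
tcp_rot: [[-0.292, 0.956, -0.001], [0.956, 0.292, 0.0], [0.0, -0.001, -1.0]]
force: [-0.3, 0.5, -0.2]
opening: 1.0
```

```bash
python3 -c "
from h import *
to(461,-33.5,15,107)
q,d=bot.capture('scene');p,D=bot.capture('top')
cv2.imwrite('pics/g10.png',np.hstack([cv2.resize(q[140:250,240:380],(400,314)),cv2.resize(p[150:290,260:438],(400,314))]))
"
```

```text
t 26.35 pos [525.5 -13.7  14.5] th 107.0 open 87.0 F [-0.3  0.5 -0.2]
turn 0.0 shift after turn x -0.1 y -67.4 z -0.5
```

View pics/g10.png

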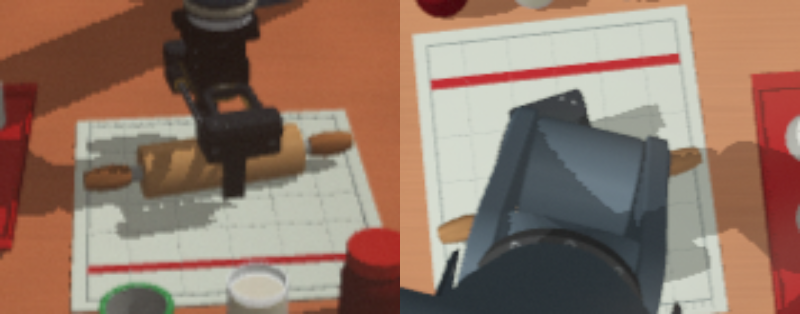

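>>> servo_tool(
  increments=[
    [0.15, [0, 0, 0], 0],
    [0.28, [0, 0, 0], 0],
    [0.28, [0, 0, 0], 0],
    [0.28, [0, 0, 0], 4],
    [0.28, [0, 0, 0], 4],
  ],
)

```text
time_s: 27.08
position: [0.5263, -0.0135, 0.0145]
tcp_rot: [[-0.155, 0.988, 0.0], [0.988, 0.155, 0.0], [0.0, 0.0, -1.0]]
force: [0.9, 1.1, 0.4]
opening: 0.721
```

>>> servo_tool(
  increments=[
    [0.28, [0, 0, 0], 4],
    [0.28, [0, 0, 0], 3],
    [0.28, [0, 0, 0], 3],
    [0.28, [0, 0, 0], 2],
    [0.28, [0, 0, 0], 0],
  ],
)

```text
time_s: 27.7
position: [0.5263, -0.0136, 0.0146]
tcp_rot: [[0.052, 0.999, 0.0], [0.999, -0.052, -0.0], [-0.0, 0.0, -1.0]]
force: [0.0, -0.3, 0.0]
opening: 0.723
```

```bash
cat >> h.py <<'E'
def handles(cam):
    # both handle ends seen: brown handle pixels -> angle, centre (z=31mm axis); returns
    p,d=bot.capture(cam);P=cloud(cam,d)*1000
    hsv=cv2.cvtColor(p,cv2.COLOR_BGR2HSV).astype(int)
    return p,P,hsv
E
python3 -c "
from h import *
to(461,-33.5,15,107)
p,P,hsv=handles('top')
# handle: height 20..48 over the mat
m=(P[...,2]>24)&(P[...,2]<49)&(P[...,0]>470)&(P[...,0]<720)&(abs(P[...,1])<190)
n,lab,st,ce=cv2.connectedComponentsWithStats(m.astype(np.uint8))
for i in range(1,n):
    if st[i,4]>20: print(ce[i].round(1),st[i],P[lab==i].mean(0).round(1),P[lab==i].max(0).round(1),P[lab==i].min(0).round(1))
q,_=bot.capture('scene')
cv2.imwrite('pics/g11.png',np.hstack([cv2.resize(q[140:250,240:380],(400,314)),cv2.resize(p[150:290,260:438],(400,314))]))
"
```

```text
t 27.7 pos [526.3 -13.6  14.6] th 87.04 open 62.9 F [ 0.  -0.3  0. ]
turn -19.96 shift after turn x 0.0 y -68.3 z -0.4
[386.5 226.1] [379 221  17  12 158] [ 550.2 -134.2   40.2] [ 563.1 -116.    46.5] [ 536.6 -155.6   31. ]
[284.  248.8] [275 243  19  12 166] [497.8 107.9  39.9] [511.6 129.9  47.8] [485.7  86.9  28.8]
```

View pics/g11.png

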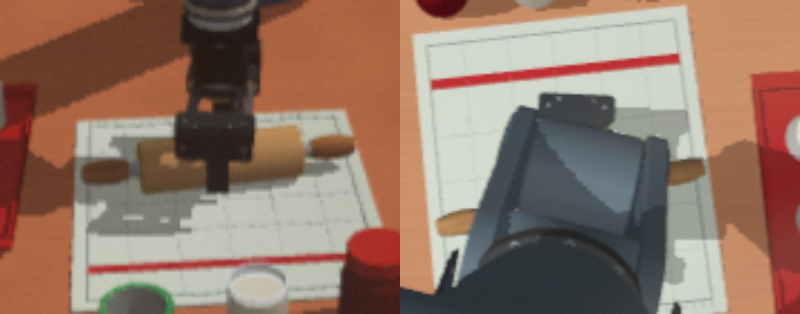

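>>> servo_tool(
  increments=[
    [0.28, [0, 0, 0], 2],
    [0.28, [0, 0, 0], 2],
    [0.28, [0, 0, 0], 1.5],
    [0.28, [0, 0, 0], 0.7],
    [0.28, [0, 0, 0], 0],
  ],
)

```text
time_s: 28.42
position: [0.5262, -0.0136, 0.0145]
tcp_rot: [[0.16, 0.987, -0.0], [0.987, -0.16, 0.0], [0.0, -0.0, -1.0]]
force: [-0.8, 0.5, 0.4]
opening: 0.72
```

```bash
cat >> h.py <<'E'
def hp(show=None):
    p,P,hsv=handles('top')
    m=(P[...,2]>24)&(P[...,2]<49)&(P[...,0]>420)&(P[...,0]<730)&(abs(P[...,1])<190)
    m[:,:]&=True
    n,lab,st,ce=cv2.connectedComponentsWithStats(m.astype(np.uint8))
    C=sorted([P[lab==i].mean(0) for i in range(1,n) if st[i,4]>100],key=lambda c:c[1])
    print(len(C),[c.round(1) for c in C])
    a,b=C[0],C[-1];d=b-a;A=np.degrees(np.arctan2(-d[0],d[1]));c=(a+b)[:2]/2
    t=np.radians(5.92);u=np.array([np.cos(t),np.sin(t)]);v=np.array([-u[1],u[0]])
    dl=c-[665.9,1.9];print("handles: centre",c.round(1),"travel %.1f lat %.1f skew %.2f"%(dl@u,dl@v,A-5.92))
    if show:
        q,_=bot.capture('scene')
        cv2.imwrite(show,np.hstack([cv2.resize(q[140:260,240:390],(400,320)),cv2.resize(p[150:290,260:435],(400,320))]))
E
python3 -c "
from h import *
to(526,-13.5,15,87)
hp('pics/g12.png')"
```

```text
t 28.425 pos [526.2 -13.6  14.5] th 80.82 open 62.7 F [-0.8  0.5  0.4]
turn -6.18 shift after turn x 0.1 y -0.2 z -0.5
2 [array([ 537.5, -134.7,   40.3]), array([510.1, 107.4,  40.4])]
handles: centre [523.8 -13.7] travel -143.0 lat -0.9 skew 0.55
```

>>> servo_tool(
  increments=[
    [0.28, [0, 0, 0], 0.5],
    [0.28, [0, 0, 0], 0],
    [0, [0, 0, 0], 0],
    [0, [0, 0, 0], 0],
    [0, [0, 0, 0], -3],
  ],
)

```text
time_s: 29.15
position: [0.5262, -0.0136, 0.0145]
tcp_rot: [[0.115, 0.993, 0.0], [0.993, -0.115, 0.0], [0.0, 0.0, -1.0]]
force: [0.5, 1.1, 0.3]
opening: 0.955
```

>>> servo_tool(
  increments=[
    [0, [0, 0, 0], -5],
    [0, [0, 0, 0], -5],
    [0, [0, 0, 0], -2.6],
    [0, [0, 0, 0], 0],
    [0, [0, 0, 0], 0],
  ],
)

```text
time_s: 29.78
position: [0.5262, -0.0136, 0.0145]
tcp_rot: [[-0.102, 0.995, 0.0], [0.995, 0.102, 0.0], [0.0, 0.0, -1.0]]
force: [-1.0, 0.5, 0.2]
opening: 0.996
```

```bash
python3 -c "
from h import *
to(526,-13.5,15,95.9)
hp('pics/g13.png')"
```

```text
t 29.775 pos [526.2 -13.6  14.5] th 95.88 open 86.6 F [-1.   0.5  0.2]
turn -0.02 shift after turn x 0.1 y -0.2 z -0.5
2 [array([ 536.7, -134.9,   40.5]), array([511.2, 107.2,  40.3])]
handles: centre [524.  -13.8] travel -142.8 lat -1.0 skew 0.09
```

View pics/g13.png

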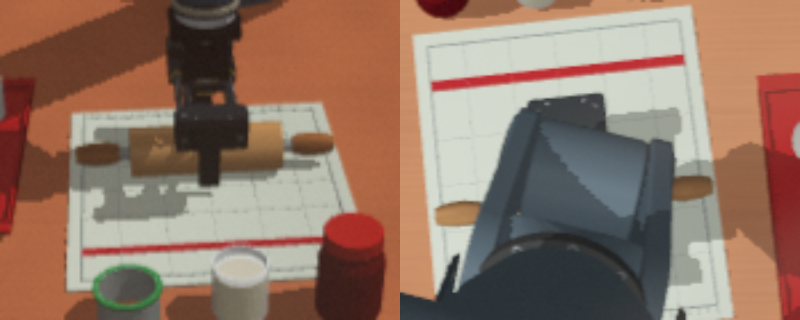

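>>> servo_tool(
  increments=[
    [0, [0, 5, 0], 0],
    [0, [0, 6, 0], 0],
    [0, [0, 4, 0], 0],
    [0, [0, 4, 0], 0],
    [0, [0, 5, 0], 0],
  ],
)

```text
time_s: 30.5
position: [0.5501, -0.011, 0.0145]
tcp_rot: [[-0.103, 0.995, -0.001], [0.995, 0.103, 0.0], [0.0, -0.001, -1.0]]
force: [-0.5, -1.0, -0.6]
opening: 0.997
```

>>> servo_tool(
  increments=[
    [0, [0, 6, 0], 0],
    [0, [0, 6, 0], 0],
    [0, [0, 6, 0], 0],
    [0, [0, 6, 0], 0],
    [0, [0, 6, 0], 0],
  ],
)

```text
time_s: 31.12
position: [0.5803, -0.0079, 0.0146]
tcp_rot: [[-0.103, 0.995, 0.0], [0.995, 0.103, 0.0], [0.0, 0.0, -1.0]]
force: [-0.4, 0.0, 1.6]
opening: 1.001
```

>>> servo_tool(
  increments=[
    [0, [0, 6, 0], 0],
    [0, [0, 6, 0], 0],
    [0, [0, 6, 0], 0],
    [0, [0, 6, 0], 0],
    [0, [0, 6, 0], 0],
  ],
)

```text
time_s: 31.75
position: [0.6102, -0.0049, 0.0146]
tcp_rot: [[-0.103, 0.995, 0.0], [0.995, 0.103, 0.0], [0.0, 0.0, -1.0]]
force: [-0.7, 0.5, -0.2]
opening: 1.005
```

```bash
python3 -c "
from h import *
to(526,-13.5,15,95.9)
hp('pics/g14.png')"
```

```text
t 31.75 pos [610.2  -4.9  14.6] th 95.93 open 87.4 F [-0.7  0.5 -0.2]
turn 0.03 shift after turn x 0.1 y -84.6 z -0.4
1 [array([ 603.8, -121.9,   39.7])]
handles: centre [ 603.8 -121.9] travel -74.5 lat -116.7 skew -5.92
```

View pics/g14.png

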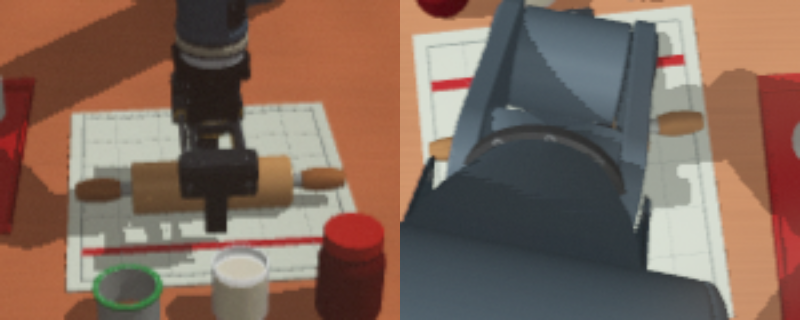

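>>> servo_tool(
  increments=[
    [0, [0, 6, 0], 0],
    [0, [0, 6, 0], 0],
    [0, [0, 6, 0], 0],
    [0, [0, 6, 0], 0],
    [0, [0, 6, 0], 0],
  ],
)

```text
time_s: 32.48
position: [0.6402, -0.0018, 0.0146]
tcp_rot: [[-0.103, 0.995, 0.0], [0.995, 0.103, -0.0], [-0.0, 0.0, -1.0]]
force: [0.2, -0.1, -0.6]
opening: 0.998
```

>>> servo_tool(
  increments=[
    [0, [0, 6, 0], 0],
    [0, [0, 6, 0], 0],
    [0, [0, 5, 0], 0],
    [0, [0, 3, 0], 0],
    [0, [0, 2, 0], 0],
  ],
)

```text
time_s: 33.1
position: [0.6616, 0.0005, 0.0145]
tcp_rot: [[-0.103, 0.995, -0.0], [0.995, 0.103, 0.0], [0.0, -0.0, -1.0]]
force: [0.0, 0.5, -0.2]
opening: 1.001
```

>>> servo_tool(
  increments=[
    [0, [0, -3, 0], 0],
    [0, [0, -6, 0], 0],
    [0, [0, -5, 0], 0],
    [0, [0, 0, 0], 0],
    [0, [0, 0, -5], 0],
  ],
)

```text
time_s: 33.72
position: [0.6473, -0.001, 0.0194]
tcp_rot: [[-0.103, 0.995, -0.001], [0.995, 0.103, 0.0], [0.0, -0.001, -1.0]]
force: [0.1, 0.5, -0.3]
opening: 0.997
```

>>> servo_tool(
  increments=[
    [0, [0, 0, -20], 0],
    [0, [0, 0, -35], 0],
    [0, [0, -20, -40], 0],
    [0, [0, -55, -40], 0],
    [0, [0, -62, -30], 0],
  ],
)

```text
time_s: 34.35
position: [0.5219, -0.0145, 0.1816]
tcp_rot: [[-0.104, 0.995, 0.005], [0.995, 0.104, -0.001], [-0.002, 0.005, -1.0]]
force: [-0.4, -0.5, 0.3]
opening: 1.001
```

>>> servo_tool(
  increments=[
    [0, [0, -62, 0], 0],
    [0, [0, -30, 0], 0],
    [0, [0, 0, 0], 0],
    [0, [0, 0, 0], 0],
  ],
)

```text
time_s: 34.85
position: [0.4321, -0.0241, 0.1797]
tcp_rot: [[-0.103, 0.995, 0.004], [0.995, 0.103, -0.001], [-0.002, 0.004, -1.0]]
force: [0.2, -0.6, -0.2]
opening: 1.001
```

```bash
python3 -c "
from h import *
to(526,-13.5,15,95.9)
p,P=pin('top')
pin('scene',55)
cv2.imwrite('pics/g15.png',cv2.resize(p[130:300,250:440],(670,600)))"
```

```text
t 34.85 pos [432.1 -24.1 179.7] th 95.91 open 87.1 F [ 0.2 -0.6 -0.2]
turn 0.01 shift after turn x 0.9 y 94.5 z 164.7
top rect [645.7  -0. ] [ 56.1 289.1] 6.4 ridge [ 6.458e+02 -3.000e-01  5.850e+01] ang 5.89 449
  rel line: along travel -20.3 lateral 0.2 skew 0.48/-0.03
scene rect [ 6.549e+02 -4.000e-01] [ 50.3 289. ] 7.51 ridge [652.5  -2.7  58. ] ang 6.47 387
  rel line: along travel -11.2 lateral -1.1 skew 1.59/0.55
```

View pics/g15.png

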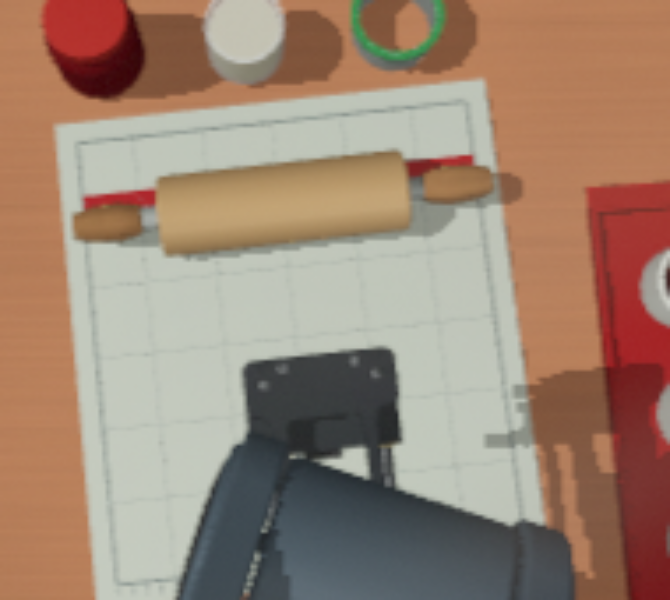

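```bash
python3 -c "
from h import *
to(647.3,-0.5,15,95.9)"
```

```text
t 34.95 pos [432.1 -24.  179.1] th 95.94 open 87.2 F [ 0.1 -0.2  0.6]
turn 0.04 shift after turn x 1.3 y 216.5 z 164.1
```

>>> servo_tool(
  increments=[
    [0, [0, 25, 0], 0],
    [0, [0, 50, 0], 0],
    [0, [0, 55, 10], 0],
    [0, [0, 50, 20], 0],
    [0, [0, 25, 20], 0],
  ],
)

```text
time_s: 35.58
position: [0.6382, -0.002, 0.1276]
tcp_rot: [[-0.104, 0.995, 0.003], [0.995, 0.104, -0.0], [-0.001, 0.003, -1.0]]
force: [-0.5, 0.3, 0.3]
opening: 1.003
```

>>> servo_tool(
  increments=[
    [0, [0, 10, 20], 0],
    [0, [0, 0, 15], 0],
    [0, [0, 0, 0], 0],
    [0, [0, 0, 0], 0],
  ],
)

```text
time_s: 36.08
position: [0.6438, -0.0014, 0.0941]
tcp_rot: [[-0.103, 0.995, 0.0], [0.995, 0.103, -0.0], [-0.0, 0.0, -1.0]]
force: [-0.8, 0.2, 0.2]
opening: 0.998
```

```bash
python3 -c "
from h import *
to(647.3,-0.5,15,95.9)"
```

```text
t 36.075 pos [643.8  -1.4  94.1] th 95.92 open 86.8 F [-0.8  0.2  0.2]
turn 0.02 shift after turn x 0.6 y 3.6 z 79.1
```

>>> servo_tool(
  increments=[
    [0, [0, 3.5, 10], 0],
    [0, [0, 0, 22], 0],
    [0, [0, 0, 22], 0],
    [0, [0, 0, 16], 0],
    [0, [0, 0, 7], 0],
  ],
)

```text
time_s: 36.7
position: [0.6469, -0.001, 0.0156]
tcp_rot: [[-0.103, 0.995, -0.001], [0.995, 0.103, 0.0], [0.0, -0.001, -1.0]]
force: [-0.4, 0.8, -0.1]
opening: 1.0
```

>>> servo_tool(
  increments=[
    [0, [0, 3, 2], 0],
    [0, [0, 5, 0], 0],
    [0, [0, 3, 0], 0],
    [0, [0, 3, 0], 0],
    [0, [0, 4, 0], 0],
  ],
)

```text
time_s: 37.33
position: [0.6649, 0.0009, 0.0147]
tcp_rot: [[-0.103, 0.995, -0.001], [0.995, 0.103, 0.0], [0.0, -0.001, -1.0]]
force: [-1.1, -0.4, 1.3]
opening: 0.999
```

>>> servo_tool(
  increments=[
    [0, [0, 4, 0], 0],
    [0, [0, 4, 0], 0],
    [0, [0, 3, 0], 0],
    [0, [0, 2, 0], 0],
    [0, [0, 1, 0], 0],
  ],
)

```text
time_s: 37.95
position: [0.6791, 0.0023, 0.0145]
tcp_rot: [[-0.103, 0.995, -0.0], [0.995, 0.103, -0.0], [0.0, -0.0, -1.0]]
force: [-0.4, 0.3, -0.6]
opening: 1.003
```

```bash
python3 -c "
from h import *
to(681.3,3.4,15,95.9)"
```

```text
t 37.95 pos [679.1   2.3  14.5] th 95.93 open 87.2 F [-0.4  0.3 -0.6]
turn 0.03 shift after turn x 0.8 y 2.3 z -0.5
```

>>> servo_tool(
  increments=[
    [0, [0, 1, 0], 0],
    [0, [0, 1, 0], 0],
    [0, [0, 0.3, 0], 0],
    [0, [0, 0, 0], 0],
    [0, [0, -2, 0], 0],
  ],
)

```text
time_s: 38.58
position: [0.6795, 0.0023, 0.0145]
tcp_rot: [[-0.103, 0.995, 0.0], [0.995, 0.103, -0.0], [-0.0, 0.0, -1.0]]
force: [-0.6, 0.6, -0.1]
opening: 1.001
```

>>> servo_tool(
  increments=[
    [0, [0, -6, 0], 0],
    [0, [0, -6, 0], 0],
    [0, [0, 0, 0], 0],
    [0, [0, 0, 0], 0],
    [0, [0, 0, -5], 0],
  ],
)

```text
time_s: 39.2
position: [0.6673, 0.0011, 0.0194]
tcp_rot: [[-0.103, 0.995, -0.001], [0.995, 0.103, 0.0], [0.0, -0.001, -1.0]]
force: [0.2, -0.6, 1.0]
opening: 0.999
```

>>> servo_tool(
  increments=[
    [0, [0, 0, -20], 0],
    [0, [0, 0, -35], 0],
    [0, [0, -20, -40], 0],
    [0, [0, -55, -40], 0],
    [0, [0, -62, -30], 0],
  ],
)

```text
time_s: 39.83
position: [0.5417, -0.0124, 0.1817]
tcp_rot: [[-0.104, 0.995, 0.005], [0.995, 0.104, -0.001], [-0.002, 0.005, -1.0]]
force: [0.5, -0.1, 0.3]
opening: 0.998
```

>>> servo_tool(
  increments=[
    [0, [0, -62, 0], 0],
    [0, [0, -45, 0], 0],
    [0, [0, 0, 0], 0],
    [0, [0, 0, 0], 0],
  ],
)

```text
time_s: 40.33
position: [0.4367, -0.0236, 0.1799]
tcp_rot: [[-0.103, 0.995, 0.004], [0.995, 0.103, -0.001], [-0.002, 0.004, -1.0]]
force: [0.8, -0.8, 0.3]
opening: 0.999
```

```bash
python3 -c "
from h import *
to(526,-13.5,15,95.9)
p,P=pin('top')
q,_=pin('scene',55)
cv2.imwrite('pics/g16.png',np.hstack([cv2.resize(q[190:270,250:390],(400,229)),cv2.resize(p[150:230,255:395],(400,229))]))
b=cv2.resize(p[155:215,260:400],None,fx=5.7,fy=5.7,interpolation=cv2.INTER_CUBIC);cv2.imwrite('pics/g17.png',b)"
```

```text
t 40.325 pos [436.7 -23.6 179.9] th 95.91 open 86.9 F [ 0.8 -0.8  0.3]
turn 0.01 shift after turn x 0.9 y 89.9 z 164.9
top rect [663.5   2.1] [ 55.5 289.3] 6.2 ridge [663.7   1.8  58.4] ang 6.21 470
  rel line: along travel -2.4 lateral 0.5 skew 0.28/0.29
scene rect [672.9   1.3] [ 49.4 288.4] 6.5 ridge [669.8   1.   58. ] ang 6.07 393
  rel line: along travel 6.9 lateral -1.3 skew 0.58/0.15
```

View pics/g16.png

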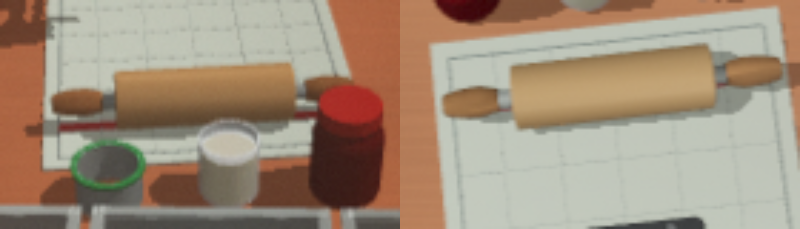

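View pics/g17.png

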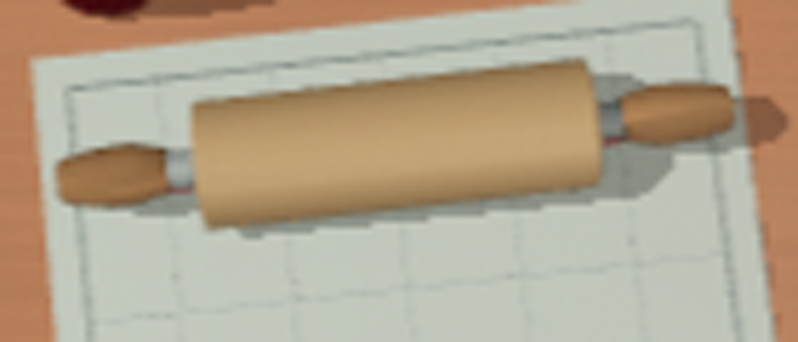

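Run:
```python
from h import *
t=np.radians(5.92);u=np.array([np.cos(t),np.sin(t)])
# line from the starting pictures
for cam,box in(("top",(165,195,265,395)),("scene",(222,245,262,352))):
    p=cv2.imread(f"pics/{cam}0.png"); hsv=cv2.cvtColor(p,cv2.COLOR_BGR2HSV)
    red=((hsv[...,0]<6)|(hsv[...,0]>172))&(hsv[...,1]>110)
    a=np.zeros(red.shape,np.uint8);r0,r1,c0,c1=box;a[r0:r1,c0:c1]=red[r0:r1,c0:c1]
    n,lab,st,ce=cv2.connectedComponentsWithStats(a,connectivity=4)
    # take per-column median of the thin component, weighted by redness
    L=[]
    for i in range(1,n):
        if st[i,2]>25:
            for c in np.unique(np.nonzero(lab==i)[1]):
                rows=np.nonzero(lab[:,c]==i)[0]
                if len(rows)<=7: L.append(ray(cam,(c,rows.mean()),.003)[:2]*1000)
    L=np.array(L); f=np.polyfit(L[:,1],L[:,0],1); f=np.polyfit(L[abs(np.polyval(f,L[:,1])-L[:,0])<4][:,1],L[abs(np.polyval(f,L[:,1])-L[:,0])<4][:,0],1)
    print(cam,"line x at y=2:",np.polyval(f,2.0).round(1),"ang",np.degrees(np.arctan(-f[0])).round(2),len(L),L[:,1].min().round(),L[:,1].max().round())
    q,d=bot.capture(cam)
    r=bot.trace(cam,"pin_center")[0];m=r["region"];print(r["p"],r["bbox"])
    A=[]
    for c in range(640):
        rows=np.nonzero(m[:,c])[0]
        if len(rows)>3:
            X=ray(cam,(c,(rows.min()+rows.max())/2),.031)*1000
            A.append((X[0],X[1],len(rows)))
    A=np.array(A);mid=A[abs(A[:,1]-2)<70]
    g=np.polyfit(mid[:,1],mid[:,0],1);print("  pin axis x at y=2:",np.polyval(g,2.0).round(1),"ang",np.degrees(np.arctan(-g[0])).round(2),"y ends",A[:,1].min().round(1),A[:,1].max().round(1))
```

```text
top line x at y=2: 665.6 ang 5.92 110 -135.0 139.0
0.94 [270.6, 163.5, 386.5, 196.1]
  pin axis x at y=2: 664.2 ang 5.33 y ends -140.5 146.9
scene line x at y=2: 664.0 ang 5.99 81 -137.0 84.0
0.82 [269.1, 209.3, 372.7, 232.7]
  pin axis x at y=2: 663.8 ang 7.27 y ends -140.1 128.0
```

Run:
```python
from h import *
p,P=pin('top')
m=(P[...,2]>44)&(P[...,2]<62)&(P[...,0]>380)&(P[...,0]<680)&(P[...,1]>-440)&(P[...,1]<-230)
n,lab,st,ce=cv2.connectedComponentsWithStats(m.astype(np.uint8))
for i in range(1,n):
    if st[i,4]>60: print(np.round(cv2.minEnclosingCircle(P[lab==i][:,:2].astype(np.float32))[0],1))
cv2.imwrite("pics/end.png",p)
print(bot.read_state()["qvel"].round(2)); print(bot.hand_in())
```

```text
top rect [663.7   2.2] [ 56.  289.5] 6.25 ridge [663.5   3.3  58.5] ang 6.23 456
  rel line: along travel -2.1 lateral 0.5 skew 0.33/0.31
[ 593.6 -365.7]
[ 588.6 -277.3]
[ 506.  -370.3]
[ 500.7 -284.5]
[ 415.4 -287.7]
[ 415.9 -376.8]
[-0.03 -0.11  0.44 -0.03  0.02  0.05]
the job is handed in; nothing more can be done
None
```

View pics/end.png

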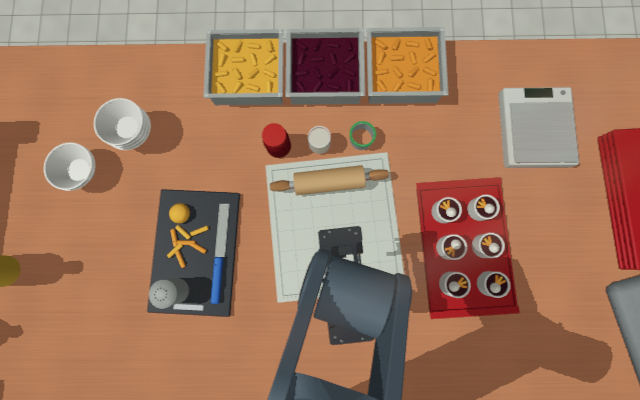

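The job is handed in, about 40 s into the 72 s allowed. Both desserts stand upright on the two empty tray places, and the rolling pin is resting along the red line.

**Desserts:** I set them down slowly until I felt light contact (a few newtons), then let go. The last picture puts them about 1–3 mm from the disc centres I measured. The four finished desserts are within 1 mm of where they started, and everything round the mat looks unmoved in the last picture.

**Pin:** I pushed it slowly with the open fingers. I swivelled it straight with the fingers loosely straddling the barrel, never gripping or lifting it.
- **Top camera (last check):** the axis was 2 mm short of the line, 0.5 mm off centre, and 0.3° off parallel.
- **Where the checks disagreed:** fitting the pin's outline put it 1.4 mm short from the top camera and 0.2 mm short from the scene camera. Its tilt came out between −0.6° and +1.3° of the line, depending on camera and method. A rougher scene-camera depth reading, which sees only one side of the pin, put it 7 mm past the line, so I set that one aside.

The gripper was clear of everything and the arm nearly still when I handed in.

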